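# Send the purple-capped tubes down the feeder chute into their bin

### The job

Fit the hand crank on the feeder's square shaft end and turn it until the chute stands squarely over the bin with the purple label, then take the crank off and stand it upright on the desk again, right of the feeder. Drop every purple-capped tube from the mat into the chute, lying across it with its cap over the groove, so that it rolls down into the purple bin. Leave the gold-capped tubes where they are.

Things in the scene. Friction and masses are not known exactly. Their poses are not given: they have to be found in the camera images.
- tube_a: Blood tube with purple cap, lying on the mat, absent in some starts. 86 mm long, 15 g, rigid: white body 12.8 mm in diameter, cap 17.4 mm in diameter. Origin on the axis at mid-length, +z toward the cap (cap at z = 24 to 43 mm, bottom end at z = -43 mm); it lies with its axis 7 to 8 mm above the mat. Grasp across the body within 12 mm of the origin.
- tube_b: Blood tube with purple cap, lying on the mat, absent in some starts. 86 mm long, 15 g, rigid: white body 12.8 mm in diameter, cap 17.4 mm in diameter. Origin on the axis at mid-length, +z toward the cap (cap at z = 24 to 43 mm, bottom end at z = -43 mm); it lies with its axis 7 to 8 mm above the mat. Grasp across the body within 12 mm of the origin.
- tube_c: Blood tube with purple cap, lying on the mat, absent in some starts. 86 mm long, 15 g, rigid: white body 12.8 mm in diameter, cap 17.4 mm in diameter. Origin on the axis at mid-length, +z toward the cap (cap at z = 24 to 43 mm, bottom end at z = -43 mm); it lies with its axis 7 to 8 mm above the mat. Grasp across the body within 12 mm of the origin.
- tube_d: Blood tube with purple cap, lying on the mat, absent in some starts. 86 mm long, 15 g, rigid: white body 12.8 mm in diameter, cap 17.4 mm in diameter. Origin on the axis at mid-length, +z toward the cap (cap at z = 24 to 43 mm, bottom end at z = -43 mm); it lies with its axis 7 to 8 mm above the mat. Grasp across the body within 12 mm of the origin.
- gold_a: One of two gold-capped blood tubes of the same size, lying in the gold bin; not to be moved. Origin at mid-length, +z toward the cap.
- gold_b: The other of two gold-capped blood tubes of the same size, lying in the gold bin; not to be moved. Origin at mid-length, +z toward the cap.
- bin_purple: White catch bin with purple front label and rim, 118 x 118 x 46 mm, walls 3 mm; origin at the centre of its underside, axes as the feeder's. It and the gold bin stand side by side under the feeder's guard, centres 120 mm apart, in either order; both are fixed.
- bin_gold: The same bin with gold label and rim, holding two gold-capped tubes; origin at the centre of its underside.
- feeder: Tube feeder, fixed. Origin on the desk at its middle; +y to its left (gear case, 70 mm high, at that end), -x to its front, toward the robot (bins under a clear guard 103 mm high, which leaves the chute as the only way in). White frame 350 mm wide with guide rods and lead screw along y, on which the chute travels. Highest parts: the chute's side plates, 160 mm.
- chute: Steel chute, axes as the feeder's, sloping down to -x at 22 degrees between side plates 92 mm apart and 26 mm high. Tubes lie across it (along y). Along the right (-y) side runs a purple groove, 30 mm wide and 9 mm deep, for the caps. A clear cover over the lower half leaves 15 mm over the deck and more over the groove: a tube with its cap on the deck, or end-on, jams. Very slippery.
- chute_mouth (a point): Where a tube's middle is to be dropped: on the deck of the chute's open upper part, midway between the side plates, 114 mm above the desk, axes as the feeder's. Open from 35 mm before it (-x, cover) to 48 mm behind it (low back stop). The deck rises to +x, so with the tool upright let go with the tube's axis about 22 mm above this point and open by only 10 to 15 mm more, then lift.
- cap_groove (a point): Point on the floor of the purple cap groove, 31 mm to the right (-y) of chute_mouth: dropped tubes have their cap on this side, their bottom end on the left (+y).
- chute_outlet (a point): Lower end of the chute's deck, on its middle line, 65 mm above the desk; tubes leave it toward -x and fall into the bin there. It is over a bin when its y in the bin's frame is 0. At the start it is between the two bins.
- shaft: Vertical shaft on the gear case; its square's sides are parallel to this body's x and y, which turn with it. One turn counter-clockwise seen from above moves the chute 20 mm to the feeder's left (+y), clockwise to the right, up to 85 mm either side of the middle. Turning takes about 0.07 N m; it stays where it is left, and the chute cannot be pushed by itself.
- shaft_shoulder (a point): Centre of the shaft's shoulder, a 27 mm disc, 84 mm above the desk and 14 mm above the gear case. On it stands the square end: 12 x 12 mm, 14 mm long, then a pilot of 8 x 8 mm, 4 mm long.
- crank: Loose steel hand crank, about 230 g, standing on its flat underside on the desk, right of the feeder. Origin in the hub's underside, +x along the arm, z up. Hub 28 x 28 mm, 29 mm high, sides along x and y, with a 14 x 14 mm square socket 20 mm deep from below; arm 10 mm high and 63 mm long. Seated, the underside rests on the shaft's shoulder, held only by its weight.
- crank_socket (a point): Centre of the socket's mouth, in the crank's underside (the crank's origin).
- crank_handle (a point): Point on the axis of the crank's upright black handle, a sleeve that revolves freely, 17 mm in diameter, from 14 to 72 mm above the underside. This point is 50 mm from the hub's axis and 55 mm above the underside.
- mat: Teal bench mat, 235 x 240 x 3 mm, fixed on the desk at the left; tubes hardly roll on it. It carries the purple-capped tubes. Origin at the centre of its underside.

How it is judged:
On the way, in this order (a step that is already met when the one before it is completed fails the run):
1. the crank is fully seated on the square shaft end (horizontal distance between crank_socket and shaft_shoulder below 0.005 m and z of crank_socket in the frame of shaft_shoulder between -0.004 and 0.004 m), for 0.2 s.
2. the chute has been cranked over the purple bin: outlet within 9 mm of the bin's middle, left to right (y of chute_outlet in the frame of bin_purple between -0.009 and 0.009 m), for 0.2 s.
At the end, for the whole second after the job is handed in: Every purple-capped tube present lies at rest in the purple bin, not hung up on the chute; both gold-capped tubes still lie in the gold bin; the chute outlet is within 9 mm of the purple bin's middle, left to right; the crank stands upright on the desk, right of the feeder (all of step 2 and height (world z) of crank_socket between -0.004 and 0.005 m and angle between crank's own z axis and vertical below 0.1 rad and y of crank_socket in the frame of feeder below -0.18 m and linear speed of each of crank, tube_a, tube_b, tube_c, tube_d, gold_a, gold_b below 0.02 m/s and x of tube_a in the frame of bin_purple between -0.057 and 0.057 m and y of tube_a in the frame of bin_purple between -0.057 and 0.057 m and z of tube_a in the frame of bin_purple between 0 and 0.045 m and angle between tube_a's own z axis and vertical between 0.96 and 2.75 rad and x of tube_b in the frame of bin_purple between -0.057 and 0.057 m and y of tube_b in the frame of bin_purple between -0.057 and 0.057 m and z of tube_b in the frame of bin_purple between 0 and 0.045 m and angle between tube_b's own z axis and vertical between 0.96 and 2.75 rad and x of tube_c in the frame of bin_purple between -0.057 and 0.057 m and y of tube_c in the frame of bin_purple between -0.057 and 0.057 m and z of tube_c in the frame of bin_purple between 0 and 0.045 m and angle between tube_c's own z axis and vertical between 0.96 and 2.75 rad and x of tube_d in the frame of bin_purple between -0.057 and 0.057 m and y of tube_d in the frame of bin_purple between -0.057 and 0.057 m and z of tube_d in the frame of bin_purple between 0 and 0.045 m and angle between tube_d's own z axis and vertical between 0.96 and 2.75 rad and x of gold_a in the frame of bin_gold between -0.057 and 0.057 m and y of gold_a in the frame of bin_gold between -0.057 and 0.057 m and z of gold_a in the frame of bin_gold between 0 and 0.045 m and angle between gold_a's own z axis and vertical between 0.96 and 2.75 rad and x of gold_b in the frame of bin_gold between -0.057 and 0.057 m and y of gold_b in the frame of bin_gold between -0.057 and 0.057 m and z of gold_b in the frame of bin_gold between 0 and 0.045 m and angle between gold_b's own z axis and vertical between 0.96 and 2.75 rad); the robot touches nothing.
It fails at once if a purple-capped tube gets into the gold bin ((x of tube_a in the frame of bin_gold between -0.057 and 0.057 m and y of tube_a in the frame of bin_gold between -0.057 and 0.057 m and z of tube_a in the frame of bin_gold between 0 and 0.045 m) or (x of tube_b in the frame of bin_gold between -0.057 and 0.057 m and y of tube_b in the frame of bin_gold between -0.057 and 0.057 m and z of tube_b in the frame of bin_gold between 0 and 0.045 m) or (x of tube_c in the frame of bin_gold between -0.057 and 0.057 m and y of tube_c in the frame of bin_gold between -0.057 and 0.057 m and z of tube_c in the frame of bin_gold between 0 and 0.045 m) or (x of tube_d in the frame of bin_gold between -0.057 and 0.057 m and y of tube_d in the frame of bin_gold between -0.057 and 0.057 m and z of tube_d in the frame of bin_gold between 0 and 0.045 m)).
Of tube_a, tube_b, tube_c, tube_d only 2 to 4 are there at a start; the rules pass over those that are not, and their reading is None.
At some moment in a run one of crank may be knocked a few centimetres aside while the robot is not near it.
It also fails if it takes over 210 s, if anything falls off the work surface, if the arm or the gripper's body presses on something with over 40 N, if the wrist force passes 120 N, or if a joint passes its speed limit or range.

### The arm

A 6-joint arm with a two-finger parallel gripper is mounted at the origin on a cart in front of the work surface, level with it; the furniture and walls round the work are solid. World frame = base frame: x ahead of the robot, y to its left, z up, the work surface at z = 0. Lengths are in m, angles in rad, forces in N, time in s.
With the tool pointing down it reaches from about 0.35 to 0.975 m from the base axis. Payload 4.9 kg.
Tool frame: the origin (TCP) lies between the finger pads; the fingertips stand 19 mm ahead of it and the grasp point (between the pads) is the TCP; z points along the fingers, y is the line along which they close (so a half turn about z gives the same grasp; the last joint's range is limited). The gripper opens to 85 mm and grips with 20 to 120 N. Pads are 22 mm wide; open, the fingers measure 114 mm over their backs; the gripper's body (76 mm by 85 mm) begins 54 mm behind the grasp point. The pads swing forward as they close: fully open they stand 13 mm farther back than shut.
Start: joints at [0.982, 0.053, 1.613, -0, 1.476, -0.119], TCP at [0.283, 0.557, 0.25] pointing down, gripper open.
Joint ranges: [-3.01, 3.01], [-1.01, 2.22], [0.06, 2.58], [-1.02, 4.17], [0.09, 2.62], [-3.14, 3.14]. Speed limits (rad/s): [2.57, 2.57, 3.14, 3.14, 3.14, 3.14].

### API

Orientations are given as a rotation vector (axis times angle).
In Python, from station import ctrl gives the robot as it stands. The module is installed in compiled form; this text tells all that it offers.
- The arm moves only by the tool servo_tool, never from a script. Its argument "increments" is a list that holds one entry, the list of rows, each a list of 5 numbers: the finger opening in cm, from 0 to 8.54, then the shift along the tool's x, y, z in cm, then the turn about the tool's z in degrees. A call has 1 to 5 rows; each row is the pose to reach, as a shift and turn from the pose commanded when the call began, along the tool's axes at that moment; what a row does not reach only later rows make up. A row lasts 1/10 s, in which the tool goes at most 50 mm and 8.59 degrees, less where a joint would pass 70% of its speed; a pose out of reach is approached as far as the arm can. A call with a gripper value outside its range is refused whole. The fingers move at their own pace and stop on an object; "newtons" is the grip in N (left out, the last holds). Time passes only in rows, so rows that repeat a pose let the fingers close. It gives the time, the measured TCP pose, the force, the opening and the grip force at its end, in the units of the state.
- ctrl.get_obs(): the state, without advancing time (a new reading comes with each control period).
- ctrl.get_image(name): name is "scene" or "top" or "wrist"; returns a dict with "img" (480x640x3 uint8, red, green, blue), "fx", "fy", "cx", "cy" (pixels), "rvec" (rotation vector, rad) and "tvec" (3), from world to camera coordinates, as OpenCV has them; the wrist camera has in their place "mount" (4x4, takes a point from camera to tool coordinates, whose origin is the TCP and whose axes are the flange's). Camera axes: x right, y down, z forward; pixel columns grow to the right and rows downward; lengths in m; the calibration is good to about 2 mm. A picture is of the moment at which its call begins: read the wrist's pose just before it. There is no depth.
- ctrl.finish_job(): hands the job in; it is judged then, once.
The state is a dict: "t": time; "q": joint angles; "dq": joint speeds; "effort": joint torques, N m; "tool_pos": TCP position; "tool_rot": TCP orientation; "contact_force": force on the tool from outside, world axes, zero at the start; "wrist_torque": the same for the moment, N m; "opening": finger opening in m; "grip_force": force on a finger pad.
Only numpy, scipy, OpenCV 4.12 (cv2) and the standard library are available. Lean on these libraries where they do the work, as an engineer would, in place of code of your own. Each camera call takes 0.05 s, during which the arm holds its last target. There are 200 camera calls.

## Working session

There is one attempt and no reset: what is moved stays moved. The work goes in short steps, Python scripts to look and compute and a tool call to move; the robot and the scene stay as the last step left them, time stands still between calls to the robot, and variables do not carry over. Pictures are saved under pics/ and viewed, at most 14 in all, crops included, and the job is handed in when it is done.

Besides the shell and the picture viewer there is one more tool, called after "Request:" in YAML: its name, and indented under it one key for each argument. servo_tool: Moves the arm, as the interface text tells. Its arguments: {"type":"object","properties":{"increments":{"type":"array"},"newtons":{"type":"number"}},"required":["increments"]}

```bash
mkdir -p pics; cat > h.py <<'E'
import numpy as np, cv2
from scipy.spatial.transform import Rotation as R
from station import ctrl
def cam(name):
    o=ctrl.get_obs(); d=ctrl.get_image(name)
    K=np.array([[d['fx'],0,d['cx']],[0,d['fy'],d['cy']],[0,0,1.]])
    if 'mount' in d:
        T=np.eye(4);T[:3,:3]=R.from_rotvec(o['tool_rot']).as_matrix();T[:3,3]=o['tool_pos']
        T=T@np.array(d['mount']); Rc,c=T[:3,:3],T[:3,3]
    else:
        Rw=R.from_rotvec(np.array(d['rvec'])).as_matrix(); Rc=Rw.T; c=-Rc@np.array(d['tvec'])
    return d['img'],(K,Rc,c)
def save(img,n): cv2.imwrite('pics/'+n,img[:,:,::-1])
def ray(C,uv):
    K,Rc,c=C; d=Rc@np.linalg.inv(K)@np.array([uv[0],uv[1],1.]); return c,d/np.linalg.norm(d)
def onz(C,uv,z):
    c,d=ray(C,uv); return c+d*(z-c[2])/d[2]
def tri(*obs):
    A=np.zeros((3,3));b=np.zeros(3)
    for C,uv in obs:
        c,d=ray(C,uv);P=np.eye(3)-np.outer(d,d);A+=P;b+=P@c
    p=np.linalg.solve(A,b)
    res=[np.linalg.norm((np.eye(3)-np.outer(ray(C,uv)[1],ray(C,uv)[1]))@(p-C[2])) for C,uv in obs]
    return p,res
def proj(C,p):
    K,Rc,c=C; v=K@(Rc.T@(np.array(p)-c)); return v[:2]/v[2]
def obs():
    o=ctrl.get_obs();print('t',round(o['t'],2),'p',np.round(o['tool_pos'],4),'R',np.round(R.from_rotvec(o['tool_rot']).as_matrix(),3).tolist(),'open',round(o['opening'],4));return o
E
python3 - <<'E'
from h import *
import pickle
o=obs();print(o)
S={}
for n in('scene','top','wrist'):
    im,C=cam(n);save(im,n+'0.png');S[n]=(im,C);print(n,np.round(C[2],3),np.round(C[1],2).tolist(),C[0][0,0])
pickle.dump(S,open('s0.pkl','wb'))
E
```

```text
t 0.0 p [0.2826 0.5568 0.2491] R [[-0.892, 0.453, -0.001], [0.453, 0.892, -0.002], [0.0, -0.002, -1.0]] open 0.0853
{'t': 0.0, 'q': array([ 9.82019587e-01,  5.33288562e-02,  1.61429041e+00, -2.55395822e-05,
        1.47598198e+00, -1.19023698e-01]), 'dq': array([-0.00113929, -0.00096567, -0.0002584 , -0.00062787,  0.00128735,
        0.00012836]), 'effort': array([-4.01315913e-05, -3.93681943e+01, -3.70181072e+01, -6.68719531e-05,
        6.94551563e-03,  1.60940368e-05]), 'tool_pos': array([0.28261116, 0.55680544, 0.24908247]), 'tool_rot': array([-7.30960041e-01, -3.05467995e+00,  2.97276766e-03]), 'contact_force': array([-0.64074336, -0.12535834,  0.36672708]), 'wrist_torque': array([-0.05080816,  0.02872296,  0.00296756]), 'grip_force': 0.0, 'opening': 0.0853029487629518}
scene [1.172 0.168 1.184] [[-0.36, 0.8, -0.48], [0.93, 0.31, -0.19], [-0.01, -0.52, -0.85]] 439.5479145358017
top [ 0.351 -0.092  1.331] [[-0.01, -0.99, 0.16], [-1.0, 0.0, -0.01], [0.01, -0.16, -0.99]] 500.2084526802144
wrist [0.218 0.589 0.374] [[0.45, 0.85, 0.26], [0.89, -0.43, -0.13], [-0.0, 0.29, -0.96]] 363.4671969081589
```

View pics/scene0.png

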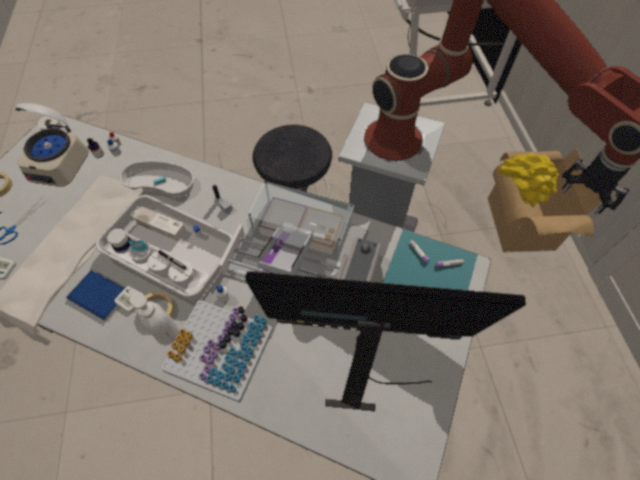

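View pics/top0.png

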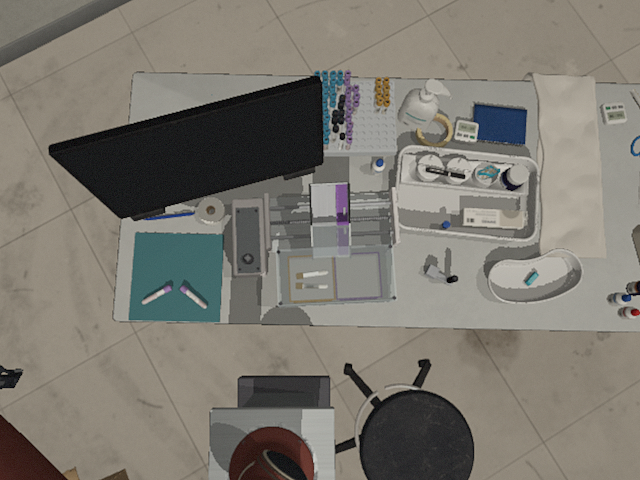

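The top view shows two purple-capped tubes on the mat at about (157,294) and (193,294). The gear case shaft is near (247,259) and the chute near (330,215). The gold bin is on the left at (312,280), the purple bin on the right at (365,280), and the crank is at about (435,272).

```bash
python3 - <<'E'
from h import *
import pickle
S=pickle.load(open('s0.pkl','rb'))
t=S['top'][0];s=S['scene'][0]
a=cv2.resize(t[170:320,225:475],None,fx=3.2,fy=3.2,interpolation=cv2.INTER_CUBIC)[:,:800];save(a,'a.png')
b=cv2.resize(s[170:290,200:480],None,fx=2.85,fy=2.85,interpolation=cv2.INTER_CUBIC);save(b,'b.png')
ct,Cs=S['top'][1],S['scene'][1]
for n,uv,z in[('shaft',(247,259),.1),('crank',(432,269),.0),('handle',(453,280),.072),('tube1',(157,294),.01),('tube2',(193,294),.01),('outl',(331,252),.065),('mat1',(133,321),0),('mat2',(222,234),0)]: print(n,np.round(onz(ct,uv,z),3))
E
```

```text
shaft [0.522 0.057 0.1  ]
crank [ 0.506 -0.427  0.   ]
handle [ 0.47  -0.461  0.072]
tube1 [0.442 0.303 0.01 ]
tube2 [0.442 0.209 0.01 ]
outl [ 0.544 -0.153  0.065]
mat1 [0.372 0.366 0.   ]
mat2 [0.604 0.138 0.   ]
```

View pics/a.png

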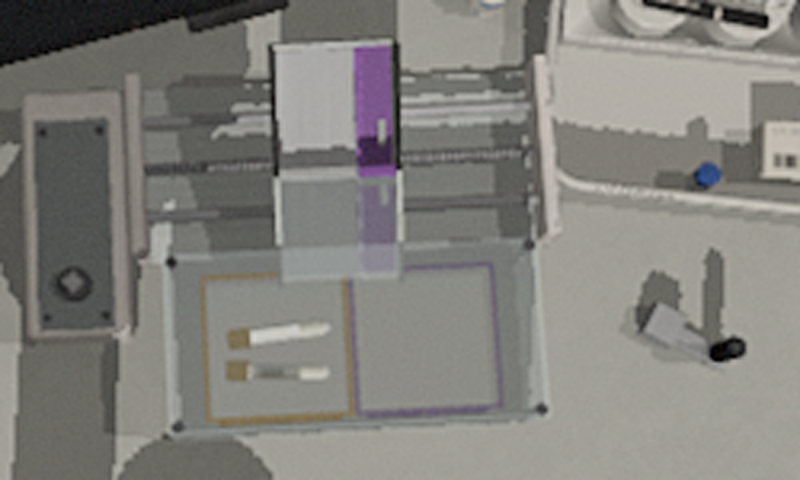

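View pics/b.png

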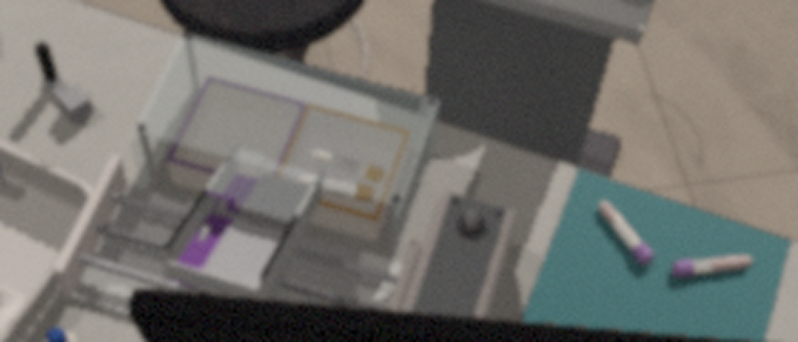

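Both crops agree. The shaft is at a(73,282) / b(472,213), the handle tip at a(738,347) / b(43,47), and the hub at a(672,330) / b(72,98). The purple rim corners are a(360,413) and a(500,403), matching b(305,107) and b(208,80).

```bash
python3 - <<'E'
from h import *
import pickle
S=pickle.load(open('s0.pkl','rb'))
ct,Cs=S['top'][1],S['scene'][1]
A=lambda x,y:(ct,(225+x/3.2,170+y/3.2)); B=lambda x,y:(Cs,(200+x/2.85,170+y/2.85))
for n,a,b in[('handtip',(738,347),(43,47)),('hub',(672,330),(72,98)),('shaft',(73,282),(472,213)),('purFL',(360,413),(305,107)),('purFR',(500,403),(208,80)),('purBR',(492,264),(168,160)),('goldFL',(207,422),(408,130)),('guardFR',(543,409),(187,37)),('guardFL',(178,427),(437,100)),('chuteBR',(395,42),(175,258))]:
    p,r=tri(A(*a),B(*b));print(n,np.round(p,3),np.round(r,3))
for a in[(50,152),(322,80),(322,165),(125,217)]:
  for b in[(248,275),(525,297),(480,345),(280,322)]:
    p,r=tri((ct,a),(Cs,b))
    if max(r)<.03: print('mon',a,b,np.round(p,3),np.round(r,3))
hsv=lambda im:cv2.cvtColor(im,cv2.COLOR_RGB2HSV)
for n,im,C in[('top',S['top'][0],ct),('scene',S['scene'][0],Cs)]:
    H=hsv(im);m=cv2.inRange(H,(125,60,40),(155,255,255))
    k,l,st,ce=cv2.connectedComponentsWithStats(m)
    for i in range(1,k):
        if st[i,4]>12: print(n,st[i],np.round(ce[i],1),np.round(onz(C,ce[i],.01),3))
E
```

```text
handtip [ 0.474 -0.468  0.068] [0. 0.]
hub [ 0.494 -0.431  0.014] [0.001 0.001]
shaft [0.524 0.055 0.097] [0.001 0.001]
purFL [ 0.425 -0.17   0.038] [0. 0.]
purFR [ 0.433 -0.284  0.043] [0.001 0.001]
purBR [ 0.546 -0.28   0.041] [0.001 0.001]
goldFL [ 0.418 -0.048  0.047] [0.001 0.001]
guardFR [ 0.424 -0.308  0.099] [0.001 0.001]
guardFL [ 0.411 -0.025  0.105] [0.002 0.002]
chuteBR [ 0.701 -0.191  0.144] [0.004 0.004]
mon (50, 152) (525, 297) [0.697 0.414 0.385] [0. 0.]
mon (322, 80) (248, 275) [ 0.849 -0.121  0.38 ] [0.003 0.003]
mon (322, 165) (280, 322) [ 0.796 -0.12  -0.011] [0.015 0.015]
mon (125, 217) (480, 345) [ 0.655  0.426 -0.021] [0.015 0.015]
top [344  71   9  72 262] [347.9 107.1] [ 0.962 -0.208  0.01 ]
top [352  85   8  22  88] [355.8  95.7] [ 0.996 -0.231  0.01 ]
top [336 184  13  41 419] [341.3 204. ] [ 0.684 -0.185  0.01 ]
top [163 285   9   8  40] [167.2 288.2] [0.458 0.277 0.01 ]
top [180 286   8   7  30] [183.4 288.6] [0.456 0.235 0.01 ]
scene [279 238   4   6  13] [280.4 240.8] [ 0.555 -0.208  0.01 ]
scene [263 245  18  19 139] [271.2 254.7] [ 0.611 -0.213  0.01 ]
scene [423 256   5   6  19] [425.1 258.7] [0.455 0.229 0.01 ]
scene [437 262   6   5  22] [439.2 264.2] [0.458 0.273 0.01 ]
scene [231 309   8  12  36] [234.3 314.4] [ 0.826 -0.231  0.01 ]
scene [226 322   6   8  28] [228.4 325.6] [ 0.861 -0.231  0.01 ]
scene [224 330   5   6  16] [225.7 332.6] [ 0.882 -0.229  0.01 ]
scene [219 335   5   6  17] [221.2 338.1] [ 0.9   -0.233  0.01 ]
scene [204 342  17  22 119] [211.7 351.5] [ 0.943 -0.239  0.01 ]
scene [201 357   5   4  13] [203.6 358.8] [ 0.969 -0.25   0.01 ]
```

```bash
cat >> h.py <<'E'
def go(p,yawy=None,g=8.5,step=5.0):
    """print total shift (tool cm) and turn (deg) to reach p with tool-y yaw yawy, and rows"""
    o=ctrl.get_obs();M=R.from_rotvec(o['tool_rot']).as_matrix()
    d=M.T@(np.array(p)-o['tool_pos'])*100
    y=np.degrees(np.arctan2(M[1,1],M[0,1]));a=0 if yawy is None else -((yawy-y+180)%360-180)
    n=max(1,int(np.ceil(max(np.linalg.norm(d)/step,abs(a)/8.5))))
    print('at',np.round(o['tool_pos'],4),'yaw',round(y,1),'total',np.round(d,2),round(a,1),'rows',n)
    print([[g]+[round(float(v),2) for v in d*k/n]+[round(a*k/n,1)] for k in range(1,min(n,5)+1)])
    return d,a,n
E
python3 - <<'E'
from h import *
go((.48,-.42,.22),-28)
E
```

```text
at [0.2827 0.5569 0.2493] yaw 63.1 total [-61.82 -78.17   3.05] 91.1 rows 20
[[8.5, -3.09, -3.91, 0.15, np.float64(4.6)], [8.5, -6.18, -7.82, 0.3, np.float64(9.1)], [8.5, -9.27, -11.73, 0.46, np.float64(13.7)], [8.5, -12.36, -15.63, 0.61, np.float64(18.2)], [8.5, -15.46, -19.54, 0.76, np.float64(22.8)]]
```

Request:
servo_tool:
  increments:
    - [[8.5,-3.1,-3.9,0,0],[8.5,-6.2,-7.8,0,0],[8.5,-9.3,-11.7,0,0],[8.5,-12.4,-15.6,0,0],[8.5,-15.5,-19.5,0,0]]

```text
t: 0.65
tool_pos: [0.3326, 0.3114, 0.2499]
tool_rot: [0.73, 3.056, -0.001]
contact_force: [0.9, -1.0, 0.2]
opening: 0.0848
grip_force: 0.0
```

Request:
servo_tool:
  increments:
    - [[8.5,-3.1,-3.9,0,4.5],[8.5,-6.2,-7.8,0,9],[8.5,-9.3,-11.7,0,13.5],[8.5,-12.4,-15.6,0,18],[8.5,-15.5,-19.5,0,22.5]]

```text
t: 1.15
tool_pos: [0.3826, 0.0673, 0.2502]
tool_rot: [1.317, 2.851, 0.001]
contact_force: [1.1, -0.1, 0.1]
opening: 0.0849
grip_force: 0.0
```

```bash
python3 - <<'E'
from h import *
go((.48,-.42,.22),-28)
E
```

```text
at [0.3826 0.0673 0.2502] yaw 40.4 total [-43.42 -24.18   3.03] 68.4 rows 10
[[8.5, -4.34, -2.42, 0.3, np.float64(6.8)], [8.5, -8.68, -4.84, 0.61, np.float64(13.7)], [8.5, -13.03, -7.25, 0.91, np.float64(20.5)], [8.5, -17.37, -9.67, 1.21, np.float64(27.4)], [8.5, -21.71, -12.09, 1.52, np.float64(34.2)]]
```

Request:
servo_tool:
  increments:
    - [[8.5,-4.3,-2.4,0.3,7],[8.5,-8.7,-4.8,0.6,14],[8.5,-13.0,-7.2,0.9,21],[8.5,-17.4,-9.7,1.2,28],[8.5,-21.7,-12.1,1.5,35]]

```text
t: 1.65
tool_pos: [0.4318, -0.1765, 0.2351]
tool_rot: [2.117, 2.321, 0.001]
contact_force: [0.7, 0.5, 0.5]
opening: 0.085
grip_force: 0.0
```

```bash
python3 - <<'E'
from h import *
go((.48,-.42,.22),-28)
E
```

```text
at [ 0.4318 -0.1765  0.2351] yaw 5.3 total [-24.69   2.57   1.51] 33.3 rows 5
[[8.5, -4.94, 0.51, 0.3, np.float64(6.7)], [8.5, -9.88, 1.03, 0.6, np.float64(13.3)], [8.5, -14.82, 1.54, 0.91, np.float64(20.0)], [8.5, -19.75, 2.05, 1.21, np.float64(26.6)], [8.5, -24.69, 2.57, 1.51, np.float64(33.3)]]
```

Request:
servo_tool:
  increments:
    - [[8.5,-4.9,0.5,0.3,6.6],[8.5,-9.9,1.0,0.6,13.3],[8.5,-14.8,1.5,0.9,20],[8.5,-19.7,2.0,1.2,26.6],[8.5,-24.7,2.5,1.5,33]]

```text
t: 2.15
tool_pos: [0.4808, -0.4193, 0.2196]
tool_rot: [-2.688, -1.624, -0.0]
contact_force: [0.9, 0.7, 1.2]
opening: 0.0853
grip_force: 0.0
```

```bash
python3 - <<'E'
from h import *
import pickle
o=obs()
im,C=cam('wrist');save(im,'w1.png');im2,C2=cam('top');pickle.dump((im,C,im2,C2),open('s1.pkl','wb'))
for p in[(.494,-.431,.029),(.474,-.468,.072)]: print(proj(C,p))
E
```

```text
t 2.15 p [ 0.4808 -0.4193  0.2196] R [[0.465, 0.885, -0.0], [0.885, -0.465, 0.001], [0.0, -0.001, -1.0]] open 0.0853
[337.64724774 220.11801876]
[338.86429129 283.17196701]
```

View pics/w1.png

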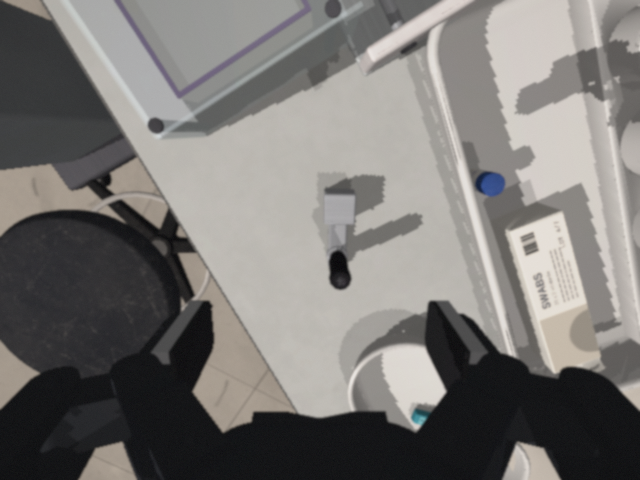

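The wrist view shows the hub's top face centred at about (340,208) with its edges nearly parallel to the image. The handle top is at about (340,281).

```bash
python3 - <<'E'
from h import *
import pickle
im,C,im2,C2=pickle.load(open('s1.pkl','rb'))
S=pickle.load(open('s0.pkl','rb'));Cs=S['scene'][1]
g=cv2.cvtColor(im,cv2.COLOR_RGB2GRAY)
roi=im[180:240,310:370].astype(int);
m=((g>115)&(g<165)).astype(np.uint8)
# hub top edges
print(g[208,316:364:2]);print(g[184:232:2,340])
c=np.array([onz(C,p,.029) for p in[(326,194),(354,194),(354,222),(326,222)]]);print(np.round(c,4),np.linalg.norm(np.diff(c,axis=0),axis=1))
hub=onz(C,(340,208),.029);h=onz(C,(340,281),.072);d=h-hub;print(hub,h,np.hypot(*d[:2]),np.degrees(np.arctan2(d[1],d[0])))
print('tri handle',tri((C,(340,281)),(Cs,(200+43/2.85,170+47/2.85))), 'hub',tri((C,(340,208)),(Cs,(200+68/2.85,170+92/2.85))))
E
```

```text
[164 157 158 155 161 170 168 168 167 167 168 167 167 166 166 167 166 165
 163 135 109 112 113 113]
[ 85  86  82  76  79 117 161 170 168 166 166 167 167 166 167 167 169 169
 167 164 155 164 165 165]
[[ 0.4956 -0.4054  0.029 ]
 [ 0.5172 -0.4167  0.029 ]
 [ 0.5061 -0.4393  0.029 ]
 [ 0.484  -0.4277  0.029 ]] [0.02442157 0.02514751 0.02497488]
[ 0.50079906 -0.422163    0.029     ] [ 0.47567101 -0.4667286   0.072     ] 0.051161626421489685 -119.4162189931016
tri handle (array([ 0.47522486, -0.4672226 ,  0.06967957]), [np.float64(0.00044214325100561715), np.float64(0.0004421432510055753)]) hub (array([ 0.50300787, -0.42257171,  0.04148016]), [np.float64(0.0034248046531191677), np.float64(0.00342480465311926)])
```

```bash
python3 - <<'E'
from h import *
go((.5008,-.4222,.09),-29)
go((.5008,-.4222,.024),-29)
E
```

```text
at [ 0.4802 -0.4219  0.2173] yaw -27.8 total [ 0.94  1.88 12.72] 1.2 rows 3
[[8.5, 0.31, 0.63, 4.24, np.float64(0.4)], [8.5, 0.62, 1.25, 8.48, np.float64(0.8)], [8.5, 0.94, 1.88, 12.72, np.float64(1.2)]]
at [ 0.4802 -0.4219  0.2173] yaw -27.8 total [ 0.94  1.9  19.32] 1.2 rows 4
[[8.5, 0.23, 0.47, 4.83, np.float64(0.3)], [8.5, 0.47, 0.95, 9.66, np.float64(0.6)], [8.5, 0.7, 1.42, 14.49, np.float64(0.9)], [8.5, 0.94, 1.9, 19.32, np.float64(1.2)]]
```

Request:
servo_tool:
  increments:
    - [[6,0.5,1.0,4,0.6],[6,0.9,1.9,8,1.2],[6,0.9,1.9,12,1.2],[6,0.9,1.9,12,1.2]]

```text
t: 2.65
tool_pos: [0.4985, -0.4138, 0.0926]
tool_rot: [-2.689, -1.598, 0.005]
contact_force: [0.2, 1.2, -0.9]
opening: 0.0602
grip_force: 0.0
```

```bash
python3 - <<'E'
from h import *
o=obs();im,C=cam('wrist');save(im[100:400,180:500],'w2.png')
print(proj(C,(.5008,-.4222,.029)),proj(C,(.4757,-.4667,.072)))
M=R.from_rotvec(o['tool_rot']).as_matrix()
print([proj(C,np.array([.5008,-.4222,.029])+M@np.array([a,b,0])*.014).round() for a in(-1,1) for b in(-1,1)])
import pickle;pickle.dump(C,open('C.pkl','wb'))
E
```

```text
t 2.65 p [ 0.4985 -0.4138  0.0926] R [[0.478, 0.878, -0.01], [0.878, -0.478, 0.01], [0.004, -0.014, -1.0]] open 0.0602
[330.4720824  278.07486999] [329.4604234  410.54478252]
[array([306., 301.]), array([355., 301.]), array([305., 254.]), array([356., 254.])]
```

View pics/w2.png

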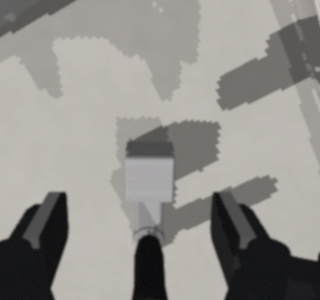

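The close view has the hub's top face at full-image pixels (305–353, 257–301), within 1–2 px of the prediction. The estimate holds, so I descend.

```bash
python3 - <<'E'
from h import *
obs();o=go((.5008,-.4222,.024),-29)
E
```

```text
t 2.7 p [ 0.5    -0.4156  0.0966] R [[0.478, 0.878, -0.006], [0.878, -0.478, 0.006], [0.003, -0.008, -1.0]] open 0.06
at [ 0.5    -0.4156  0.0966] yaw -28.6 total [-0.56  0.44  7.25] 0.4 rows 2
[[8.5, -0.28, 0.22, 3.63, np.float64(0.2)], [8.5, -0.56, 0.44, 7.25, np.float64(0.4)]]
```

Request:
servo_tool:
  increments:
    - [[6,0,0,0,0],[6,0,0,0,0],[6,0,0,0,0],[6,0,0,0,0]]

```text
t: 3.1
tool_pos: [0.5026, -0.4189, 0.1025]
tool_rot: [2.699, 1.602, 0.001]
contact_force: [0.2, -0.1, -0.5]
opening: 0.0598
grip_force: 0.0
```

```bash
python3 - <<'E'
from h import *
obs();o=go((.5008,-.4222,.024),-29)
E
```

```text
t 3.1 p [ 0.5026 -0.4189  0.1025] R [[0.479, 0.878, 0.002], [0.878, -0.479, -0.002], [-0.001, 0.003, -1.0]] open 0.0598
at [ 0.5026 -0.4189  0.1025] yaw -28.6 total [-0.37 -0.02  7.85] 0.4 rows 2
[[8.5, -0.18, -0.01, 3.92, np.float64(0.2)], [8.5, -0.37, -0.02, 7.85, np.float64(0.4)]]
```

Request:
servo_tool:
  increments:
    - [[6,-0.2,0,2,0],[6,-0.4,0,4,0.4],[6,-0.4,0,6,0.4],[6,-0.4,0,7.8,0.4],[6,-0.4,0,7.8,0.4]]

```text
t: 3.6
tool_pos: [0.4984, -0.4201, 0.0193]
tool_rot: [-2.703, -1.591, 0.002]
contact_force: [-0.3, 0.9, -0.2]
opening: 0.0598
grip_force: 0.0
```

Request:
servo_tool:
  increments:
    - [[6,0,0,0,0],[6,0,0,0,0],[6,0,0,0,0]]

```text
t: 3.9
tool_pos: [0.5008, -0.4224, 0.0239]
tool_rot: [2.705, 1.593, 0.001]
contact_force: [-0.4, 1.1, -0.1]
opening: 0.0603
grip_force: 0.0
```

```bash
python3 - <<'E'
from h import *
obs();go((.5008,-.4222,.024),-29)
im,C=cam('wrist');save(im[180:480,100:540],'w3.png');print(proj(C,(.5008,-.4222,.029)))
E
```

```text
t 3.9 p [ 0.5008 -0.4224  0.0239] R [[0.485, 0.875, 0.002], [0.875, -0.485, -0.002], [-0.001, 0.002, -1.0]] open 0.0603
at [ 0.5008 -0.4224  0.0239] yaw -29.0 total [ 0.02 -0.01 -0.01] -0.0 rows 1
[[8.5, 0.02, -0.01, -0.01, np.float64(-0.0)]]
[317.45252841 333.27428141]
```

View pics/w3.png

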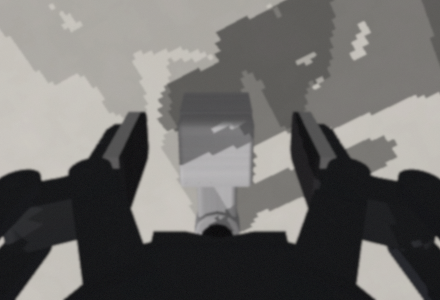

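The hub's top face is centred at about (315,334) full-image, within 1 mm of the prediction. It sits squarely between the fingers, so I grip it.

Request:
servo_tool:
  increments:
    - [[2,0,0,0,0],[2,0,0,0,0],[2,0,0,0,0],[2,0,0,0,0],[2,0,0,0,0]]
  newtons: 60

```text
t: 4.45
tool_pos: [0.5003, -0.4219, 0.023]
tool_rot: [2.706, 1.594, 0.0]
contact_force: [0.7, -0.1, 3.1]
opening: 0.027
grip_force: 61.0
```

Request:
servo_tool:
  increments:
    - [[2,0,0,-2,0],[2,0,0,-5,0],[2,0,0,-9,0],[2,0,0,-14,0],[2,0,0,-18,0]]

```text
t: 4.95
tool_pos: [0.4997, -0.4213, 0.2036]
tool_rot: [-2.707, -1.594, 0.0]
contact_force: [1.1, -1.2, -2.6]
opening: 0.0267
grip_force: 60.4
```

```bash
python3 - <<'E'
from h import *
obs();go((.43,-.2,.21),-14,g=2)
im,C=cam('wrist');save(im[180:480,100:540],'w4.png')
E
```

```text
t 4.95 p [ 0.4997 -0.4213  0.2036] R [[0.485, 0.874, -0.0], [0.874, -0.485, 0.0], [0.0, -0.0, -1.0]] open 0.0267
at [ 0.4997 -0.4213  0.2036] yaw -29.0 total [ 15.97 -16.83  -0.63] -15.0 rows 5
[[2, 3.19, -3.37, -0.13, np.float64(-3.0)], [2, 6.39, -6.73, -0.25, np.float64(-6.0)], [2, 9.58, -10.1, -0.38, np.float64(-9.0)], [2, 12.78, -13.47, -0.51, np.float64(-12.0)], [2, 15.97, -16.83, -0.63, np.float64(-15.0)]]
```

View pics/w4.png

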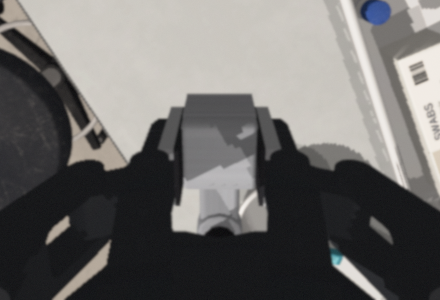

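The crank is held squarely, with the hub's top face at crop (187–256, 123–188). I carry it toward the shaft.

Request:
servo_tool:
  increments:
    - [[2,3.2,-3.4,-0.1,-3],[2,6.4,-6.7,-0.2,-6],[2,9.6,-10.1,-0.4,-9],[2,12.8,-13.5,-0.5,-12],[2,16,-16.8,-0.6,-15]]

```text
t: 5.5
tool_pos: [0.4292, -0.1982, 0.2066]
tool_rot: [-2.473, -1.934, 0.001]
contact_force: [0.6, -0.0, -2.7]
opening: 0.0269
grip_force: 60.5
```

```bash
python3 - <<'E'
from h import *
go((.52,-.03,.21),3.2,g=2)
E
```

```text
at [ 0.4292 -0.1982  0.2066] yaw -13.9 total [18.51  4.76 -0.33] -17.1 rows 4
[[2, 4.63, 1.19, -0.08, np.float64(-4.3)], [2, 9.26, 2.38, -0.16, np.float64(-8.6)], [2, 13.88, 3.57, -0.24, np.float64(-12.8)], [2, 18.51, 4.76, -0.33, np.float64(-17.1)]]
```

Request:
servo_tool:
  increments:
    - [[2,4.6,1.2,-0.1,-4.3],[2,9.3,2.4,-0.2,-8.6],[2,13.9,3.6,-0.3,-12.8],[2,18.5,4.8,-0.3,-17.1],[2,18.5,4.8,-0.3,-17.1]]

```text
t: 6.0
tool_pos: [0.5229, -0.0277, 0.21]
tool_rot: [-2.151, -2.287, -0.002]
contact_force: [-0.4, -0.8, -2.2]
opening: 0.0266
grip_force: 60.9
```

Request:
servo_tool:
  increments:
    - [[2,0,0,0,0],[2,0,0,0,0],[2,0,0,0,0]]

```text
t: 6.3
tool_pos: [0.5215, -0.0335, 0.2108]
tool_rot: [-2.163, -2.278, 0.001]
contact_force: [-1.0, -0.8, -2.5]
opening: 0.0267
grip_force: 60.9
```

```bash
python3 - <<'E'
from h import *
obs()
im,C=cam('wrist');import pickle;pickle.dump((im,C),open('s5.pkl','wb'))
u,v=proj(C,(.524,.056,.1));print(u,v)
u,v=int(u),int(v);y0=max(0,v-90);x0=u-130
save(cv2.resize(im[y0:y0+180,x0:x0+260],None,fx=3,fy=3,interpolation=cv2.INTER_CUBIC),'w5.png');print(x0,y0)
E
```

```text
t 6.3 p [ 0.5215 -0.0335  0.2108] R [[-0.052, 0.999, -0.001], [0.999, 0.052, -0.0], [-0.0, -0.001, -1.0]] open 0.0267
330.5914711057251 100.87024413715554
200 10
```

View pics/w5.png

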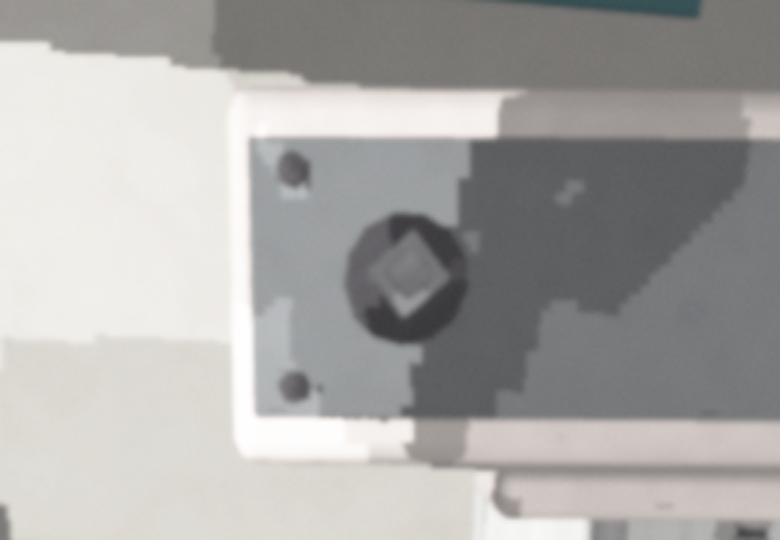

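The square is seen at about 45° to the feeder. Its corners are at crop (368,272), (410,232), (447,270) and (408,314), and the shoulder disc is centred at about (405,277).

```bash
python3 - <<'E'
from h import *
import pickle
im,C=pickle.load(open('s5.pkl','rb'));S=pickle.load(open('s0.pkl','rb'))
f=lambda x,y:(200+x/3-.33,10+y/3-.33)
P=np.array([onz(C,f(*p),.098) for p in[(368,272),(410,232),(447,270),(408,314)]])
for i in range(4):
    e=P[(i+1)%4]-P[i];print(np.linalg.norm(e)*1e3,np.degrees(np.arctan2(e[1],e[0]))%90)
print('sq centre',P.mean(0),'disc',onz(C,f(405,277),.084))
print(tri((C,f(408,273)),(S['scene'][1],(200+472/2.85,170+212/2.85)),(S['top'][1],(225+73/3.2,170+282/3.2))))
g=[onz(C,f(*p),.07) for p in[(245,90),(237,455),(250,137),(256,415),(700,137),(700,417)]]
for a,b in[(0,1),(2,3),(2,4),(3,5)]:
    e=g[b]-g[a];print('feeder yaw',np.degrees(np.arctan2(e[1],e[0]))%90, np.linalg.norm(e))
E
```

```text
11.342816562252002 44.7953655716811
10.479408365503325 49.73277917307692
11.54560672066958 50.275283980799344
11.567555559306458 48.52232712516269
sq centre [0.52718476 0.05657667 0.098     ] disc [0.52709778 0.05662585 0.084     ]
(array([0.52546538, 0.05527544, 0.10043989]), [np.float64(0.001851222981786508), np.float64(0.0010058639399851614), np.float64(0.0016257736160757486)])
feeder yaw 89.88216598530019 0.0782046182016584
feeder yaw 2.7183251023071477 0.059529658230385245
feeder yaw 2.9838046050441145 0.09921431077187039
feeder yaw 2.73289085567199 0.10488213947346221
```

```bash
python3 - <<'E'
from h import *
go((.5273,.0569,.16),-41.7,g=2)
E
```

```text
at [ 0.5216 -0.0335  0.211 ] yaw 3.0 total [9.   1.04 5.1 ] 44.7 rows 6
[[2, 1.5, 0.17, 0.85, np.float64(7.4)], [2, 3.0, 0.35, 1.7, np.float64(14.9)], [2, 4.5, 0.52, 2.55, np.float64(22.3)], [2, 6.0, 0.69, 3.4, np.float64(29.8)], [2, 7.5, 0.87, 4.25, np.float64(37.2)]]
```

Request:
servo_tool:
  increments:
    - [[2,2,0.2,0,8],[2,4,0.4,0.5,16],[2,6,0.6,1.5,24],[2,8,0.9,3,32],[2,9,1.0,4,40]]

```text
t: 6.85
tool_pos: [0.5268, 0.0583, 0.1705]
tool_rot: [-2.815, -1.394, 0.001]
contact_force: [-0.2, 0.4, -3.3]
opening: 0.027
grip_force: 60.8
```

Request:
servo_tool:
  increments:
    - [[2,0,0,0,4.7],[2,0,0,0,4.7],[2,0,0,0,4.7],[2,0,0,0,4.7]]

```text
t: 7.25
tool_pos: [0.5275, 0.0573, 0.1719]
tool_rot: [2.865, 1.287, 0.001]
contact_force: [-0.8, -0.6, -1.9]
opening: 0.0268
grip_force: 60.8
```

```bash
python3 - <<'E'
from h import *
go((.5273,.0569,.129),-41.7,g=2)
im,C=cam('wrist');save(im[150:450,100:540],'w6.png');print(proj(C,(.527,.0565,.084))-[100,150],proj(C,(.527,.0565,.102))-[100,150])
E
```

```text
at [0.5275 0.0573 0.1719] yaw -41.6 total [-0.05  0.01  4.29] 0.1 rows 1
[[2, -0.05, 0.01, 4.29, np.float64(0.1)]]
[218.08871985 104.59352002] [218.06081058 114.92624953]
```

View pics/w6.png

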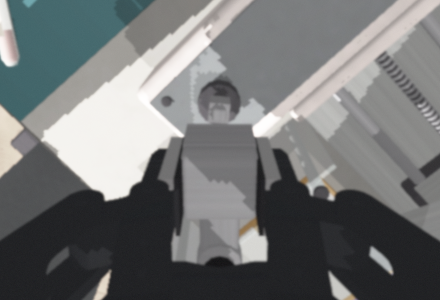

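The shaft's disc is centred at about crop column 219 and the hub at about column 220. They are lined up, so I descend with force checks.

```bash
python3 - <<'E'
from h import *
go((.5266,.0568,.108),-41.7,g=2)
E
```

```text
at [0.5275 0.0575 0.1719] yaw -41.6 total [-0.11 -0.03  6.39] 0.1 rows 2
[[2, -0.06, -0.01, 3.19, np.float64(0.0)], [2, -0.11, -0.03, 6.39, np.float64(0.1)]]
```

Request:
servo_tool:
  increments:
    - [[2,-0.1,0,1.5,0],[2,-0.1,0,3.0,0],[2,-0.1,0,4.0,0],[2,-0.1,0,4.4,0],[2,-0.1,0,4.4,0]]

```text
t: 7.8
tool_pos: [0.5257, 0.0573, 0.1257]
tool_rot: [-2.865, -1.287, 0.004]
contact_force: [-0.7, 0.5, -1.9]
opening: 0.0272
grip_force: 60.9
```

Request:
servo_tool:
  increments:
    - [[2,0,0,0.3,0],[2,0,0,0.5,0],[2,0,0,0.7,0],[2,0,0,0.7,0]]

```text
t: 8.2
tool_pos: [0.5265, 0.0573, 0.1203]
tool_rot: [-2.866, -1.287, 0.0]
contact_force: [0.4, -0.4, -2.2]
opening: 0.027
grip_force: 60.9
```

Request:
servo_tool:
  increments:
    - [[2,0,0,0.2,0],[2,0,0,0.4,0],[2,0,0,0.4,0],[2,0,0,0.4,0]]

```text
t: 8.6
tool_pos: [0.5265, 0.0573, 0.1162]
tool_rot: [-2.866, -1.287, 0.0]
contact_force: [-0.3, 0.0, -2.6]
opening: 0.0269
grip_force: 60.9
```

No added force, so the square is entering the socket.

Request:
servo_tool:
  increments:
    - [[2,0,0,0.2,0],[2,0,0,0.4,0],[2,0,0,0.6,0],[2,0,0,0.8,0],[2,0,0,0.85,0]]

```text
t: 9.1
tool_pos: [0.5266, 0.0573, 0.1077]
tool_rot: [-2.866, -1.287, -0.0]
contact_force: [0.7, 0.2, -1.5]
opening: 0.0268
grip_force: 60.9
```

Request:
servo_tool:
  increments:
    - [[5,0,0,0,0],[5,0,0,0,0],[5,0,0,-2,0],[5,0,0,-5,0],[5,0,0,-9,0]]

```text
t: 9.6
tool_pos: [0.5253, 0.0573, 0.1972]
tool_rot: [-2.864, -1.287, 0.006]
contact_force: [1.5, -0.8, 0.2]
opening: 0.0504
grip_force: 0.0
```

Request:
servo_tool:
  increments:
    - [[5,-2,0,0,0],[5,-4,0,0,0],[5,-5,0,0,0],[5,-5,0,0,0],[5,-5,0,0,0]]

```text
t: 10.1
tool_pos: [0.4935, 0.02, 0.1978]
tool_rot: [-2.866, -1.287, -0.001]
contact_force: [0.5, 0.8, 0.1]
opening: 0.05
grip_force: 0.0
```

```bash
python3 - <<'E'
from h import *
obs()
im,C=cam('wrist');save(im[150:450,100:540],'w7.png');hp=np.array([.5262,.0569])+.05*np.array([np.cos(np.radians(-131.7)),np.sin(np.radians(-131.7))])
print(hp,proj(C,(*hp,.156))-[100,150],proj(C,(.5262,.0569,.113))-[100,150]);go((*hp,.139),-41.7,g=5)
E
```

```text
t 10.1 p [0.4935 0.02   0.1978] R [[0.664, 0.747, 0.0], [0.747, -0.664, 0.0], [0.0, -0.0, -1.0]] open 0.05
[0.49293848 0.01956809] [217.51638046 134.49351961] [217.77985315  22.8682344 ]
at [0.4936 0.0201 0.1977] yaw -41.6 total [-0.09 -0.01  5.87] 0.1 rows 2
[[5, -0.04, -0.0, 2.94, np.float64(0.0)], [5, -0.09, -0.01, 5.87, np.float64(0.1)]]
```

View pics/w7.png

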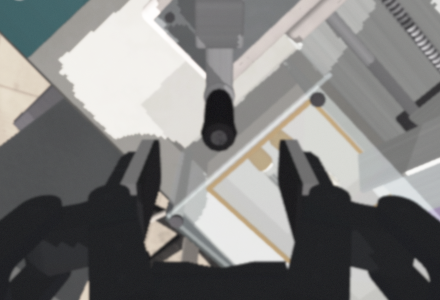

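The handle top is at (218,136), just where predicted. The crank stands on the shaft with its hub at (219,25).

Request:
servo_tool:
  increments:
    - [[5,0,0,2,0],[5,-0.1,0,4,0],[5,-0.1,0,5.7,0],[5,-0.1,0,5.7,0],[5,-0.1,0,5.7,0]]

```text
t: 10.65
tool_pos: [0.4929, 0.0195, 0.1408]
tool_rot: [-2.865, -1.288, 0.001]
contact_force: [0.3, 0.1, 0.6]
opening: 0.0497
grip_force: 0.0
```

Request:
servo_tool:
  increments:
    - [[1,0,0,0,0],[1,0,0,0,0],[1,0,0,0,0],[1,0,0,0,0],[1,0,0,0,0]]
  newtons: 20

```text
t: 11.15
tool_pos: [0.4933, 0.019, 0.1418]
tool_rot: [2.865, 1.287, 0.003]
contact_force: [-0.2, -0.2, 3.6]
opening: 0.0163
grip_force: 22.7
```

Request:
servo_tool:
  increments:
    - [[1,0.43,-2.03,0,0],[1,1.65,-3.72,0,0],[1,3.46,-4.76,0,0],[1,5.52,-4.97,0,0],[1,7.5,-4.33,0,0]]

```text
t: 11.65
tool_pos: [0.5105, 0.1052, 0.1426]
tool_rot: [2.865, 1.289, 0.002]
contact_force: [-0.2, -3.3, 3.8]
opening: 0.0162
grip_force: 23.1
```

```bash
python3 - <<'E'
from h import *
o=obs();print(o['contact_force'],o['wrist_torque'])
d=o['tool_pos'][:2]-[.5262,.0569];print(np.hypot(*d),np.degrees(np.arctan2(d[1],d[0])))
E
```

```text
t 11.65 p [0.5105 0.1052 0.1426] R [[0.663, 0.748, 0.001], [0.748, -0.663, 0.0], [0.001, 0.001, -1.0]] open 0.0162
[-0.24121791 -3.2623636   3.84107834] [-0.72335384  0.08295678  0.0016539 ]
0.05078960227788748 107.96351906306953
```

Request:
servo_tool:
  increments:
    - [[1,1.55,1.39,0,0],[1,2.39,3.29,0,0],[1,2.39,5.37,0,0],[1,1.55,7.27,0,0],[1,0,8.66,0,0]]

```text
t: 12.15
tool_pos: [0.5769, 0.0467, 0.1426]
tool_rot: [-2.865, -1.288, -0.006]
contact_force: [-2.1, 2.0, 4.1]
opening: 0.0163
grip_force: 23.2
```

Request:
servo_tool:
  increments:
    - [[1,-1.98,0.64,0,0],[1,-4.05,0.43,0,0],[1,-5.85,-0.61,0,0],[1,-7.07,-2.3,0,0],[1,-7.5,-4.33,0,0]]

```text
t: 12.65
tool_pos: [0.4935, 0.019, 0.1419]
tool_rot: [2.866, 1.284, 0.007]
contact_force: [7.7, 5.5, -2.6]
opening: 0.0165
grip_force: 22.3
```

```bash
python3 - <<'E'
from h import *
import pickle
o=obs();d=o['tool_pos'][:2]-[.5262,.0569];print(o['contact_force'],np.hypot(*d),np.degrees(np.arctan2(d[1],d[0])))
S=pickle.load(open('s0.pkl','rb'));im,C=cam('top');pickle.dump((im,C),open('s8.pkl','wb'))
for I in(S['top'][0],im):
    m=cv2.inRange(cv2.cvtColor(I,cv2.COLOR_RGB2HSV),(125,60,40),(155,255,255))[170:228,300:380]
    x,y,w,h=cv2.boundingRect(m);ys,xs=np.nonzero(m);print(x+300,y+170,w,h,len(xs),xs.mean()+300,ys.mean()+170)
    r=m[188-170];print(np.nonzero(r)[0][[0,-1]]+300)
E
```

```text
t 12.65 p [0.4935 0.019  0.1419] R [[0.666, 0.746, 0.005], [0.746, -0.666, 0.001], [0.004, 0.003, -1.0]] open 0.0165
[ 7.6704694   5.4583373  -2.59564073] 0.05007411300119327 -130.81338448958832
336 184 13 41 419 341.25059665871123 204.00238663484487
[336 346]
343 184 14 41 417 348.810551558753 203.7841726618705
[343 353]
```

```bash
python3 - <<'E'
from h import *
import pickle
S=pickle.load(open('s0.pkl','rb'));im,C=pickle.load(open('s8.pkl','rb'))
A=lambda x,y:(S['top'][1],(225+x/3.2-.35,170+y/3.2-.35)); B=lambda x,y:(S['scene'][1],(200+x/2.85-.33,170+y/2.85-.33))
a=np.radians(2.9);yf=np.array([-np.sin(a),np.cos(a)]);xf=np.array([np.cos(a),np.sin(a)])
fl=tri(A(360,413),B(305,107))[0];fr=tri(A(500,403),B(208,80))[0];br=tri(A(492,264),B(168,160))[0]
pc=[(fl+br)[:2]/2,(fl+fr)[:2]/2+.056*xf]; print(pc)
# also rim corners on z=.046 from top alone
t=[onz(C,A(*q)[1],.046)[:2] for q in[(360,413),(500,403),(492,264),(207,422)]];print('top only',(t[0]+t[2])/2,'gold FL->FR',t[3],t[1],((t[3]+t[1])/2-(t[0]+t[2])/2)@yf)
for I,u in((0,(341.25,204)),(1,(348.8,203.8))):
    for z in(.105,.115):
        g=onz(C,u,z)[:2]; print(z,g,[(g-p)@yf+.031 for p in pc+[(t[0]+t[2])/2]])
E
```

```text
[array([ 0.48636673, -0.22456757]), array([ 0.48575006, -0.22337329])]
top only [ 0.4855596  -0.22292118] gold FL->FR [ 0.41889283 -0.04595428] [ 0.43289111 -0.28085396] 0.062459604936443744
0.105 [ 0.65982263 -0.17846433] [np.float64(0.06826855504528176), np.float64(0.06704460491866505), np.float64(0.06658343482854083)]
0.115 [ 0.65730606 -0.17775668] [np.float64(0.06910262257193775), np.float64(0.06787867244532106), np.float64(0.06741750235519683)]
0.105 [ 0.6602719  -0.19750521] [np.float64(0.049229335775519203), np.float64(0.048005385648902506), np.float64(0.04754421555877829)]
0.115 [ 0.65775166 -0.19664229] [np.float64(0.05021865339682332), np.float64(0.04899470327020662), np.float64(0.048533533180082404)]
```

Request:
servo_tool:
  increments:
    - [[1,0.43,-2.03,0.1,0],[1,1.65,-3.72,0.1,0],[1,3.46,-4.76,0.1,0],[1,5.52,-4.97,0.1,0],[1,7.5,-4.33,0.1,0]]

```text
t: 13.2
tool_pos: [0.511, 0.1054, 0.1423]
tool_rot: [2.864, 1.289, 0.003]
contact_force: [-1.4, -2.3, 5.5]
opening: 0.0161
grip_force: 23.5
```

Request:
servo_tool:
  increments:
    - [[1,1.55,1.39,0,0],[1,2.39,3.29,0,0],[1,2.39,5.37,0,0],[1,1.55,7.27,0,0],[1,0,8.66,0,0]]

```text
t: 13.7
tool_pos: [0.5772, 0.0466, 0.1419]
tool_rot: [2.865, 1.289, 0.005]
contact_force: [-4.0, 2.4, 5.6]
opening: 0.0162
grip_force: 23.9
```

Request:
servo_tool:
  increments:
    - [[1,-1.98,0.64,0,0],[1,-4.05,0.43,0,0],[1,-5.85,-0.61,0,0],[1,-7.07,-2.3,0,0],[1,-7.5,-4.33,0,0]]

```text
t: 14.2
tool_pos: [0.4937, 0.0182, 0.1413]
tool_rot: [2.864, 1.284, 0.006]
contact_force: [5.3, 3.0, 0.3]
opening: 0.0164
grip_force: 22.7
```

Request:
servo_tool:
  increments:
    - [[1,0.43,-2.03,0,0],[1,1.65,-3.72,0,0],[1,3.46,-4.76,0,0],[1,5.52,-4.97,0,0],[1,7.5,-4.33,0,0]]

```text
t: 14.7
tool_pos: [0.5109, 0.1053, 0.142]
tool_rot: [2.864, 1.289, 0.002]
contact_force: [-0.5, -2.2, 4.6]
opening: 0.0162
grip_force: 23.7
```

Request:
servo_tool:
  increments:
    - [[1,1.55,1.39,0,0],[1,2.39,3.29,0,0],[1,2.39,5.37,0,0],[1,1.55,7.27,0,0],[1,0,8.66,0,0]]

```text
t: 15.2
tool_pos: [0.577, 0.0466, 0.1417]
tool_rot: [-2.865, -1.289, -0.005]
contact_force: [-2.7, 2.5, 6.1]
opening: 0.0161
grip_force: 24.1
```

Request:
servo_tool:
  increments:
    - [[1,-1.98,0.64,0,0],[1,-4.05,0.43,0,0],[1,-5.85,-0.61,0,0],[1,-7.07,-2.3,0,0],[1,-7.5,-4.33,0,0]]

```text
t: 15.7
tool_pos: [0.4936, 0.0182, 0.1413]
tool_rot: [2.864, 1.284, 0.005]
contact_force: [5.0, 2.5, -0.3]
opening: 0.0165
grip_force: 22.9
```

Request:
servo_tool:
  increments:
    - [[1,0.43,-2.03,0,0],[1,1.65,-3.72,0,0],[1,3.46,-4.76,0,0],[1,5.52,-4.97,0,0],[1,7.5,-4.33,0,0]]

```text
t: 16.2
tool_pos: [0.5108, 0.1052, 0.1418]
tool_rot: [2.864, 1.289, 0.002]
contact_force: [-0.2, -2.5, 5.5]
opening: 0.0158
grip_force: 23.8
```

Request:
servo_tool:
  increments:
    - [[1,1.04,0.8,0,0],[1,1.04,0.8,0,0],[1,1.04,0.8,0,0]]

```text
t: 16.5
tool_pos: [0.5253, 0.1075, 0.1421]
tool_rot: [2.865, 1.288, 0.008]
contact_force: [1.6, 3.6, 7.1]
opening: 0.0164
grip_force: 23.7
```

```bash
python3 - <<'E'
from h import *
o=obs();d=o['tool_pos'][:2]-[.5262,.0569];print(o['contact_force'],np.hypot(*d),np.degrees(np.arctan2(d[1],d[0])))
im,C=cam('top')
m=cv2.inRange(cv2.cvtColor(im,cv2.COLOR_RGB2HSV),(125,60,40),(155,255,255))[170:228,300:400]
ys,xs=np.nonzero(m);u=(xs.mean()+300,ys.mean()+170);print(u,len(xs))
a=np.radians(2.9);yf=np.array([-np.sin(a),np.cos(a)]);g=onz(C,u,.108)[:2];print((g-[.4857,-.2235])@yf+.031)
E
```

```text
t 16.5 p [0.5253 0.1075 0.1421] R [[0.664, 0.748, 0.004], [0.748, -0.664, 0.002], [0.004, 0.002, -1.0]] open 0.0164
[1.64917494 3.63424334 7.05708072] 0.05058915951029536 91.05611871832214
(np.float64(368.01199040767386), np.float64(203.27098321342925)) 417
6.302901085178392e-05
```

Request:
servo_tool:
  increments:
    - [[5,0,0,0,0],[5,0,0,0,0],[5,0,0,-2,0],[5,0,0,-5,0],[5,0,0,-7,0]]

```text
t: 17.05
tool_pos: [0.5229, 0.1062, 0.2106]
tool_rot: [2.866, 1.287, -0.001]
contact_force: [0.2, -0.3, 0.6]
opening: 0.05
grip_force: 0.0
```

```bash
python3 - <<'E'
from h import *
obs();go((.5264,.0571,.22),3,g=5)
E
```

```text
t 17.05 p [0.5229 0.1062 0.2106] R [[0.664, 0.747, -0.0], [0.747, -0.664, -0.0], [-0.001, 0.0, -1.0]] open 0.05
at [0.5229 0.1062 0.2106] yaw -41.6 total [-3.44  3.52 -0.93] -44.6 rows 6
[[5, -0.57, 0.59, -0.16, np.float64(-7.4)], [5, -1.15, 1.17, -0.31, np.float64(-14.9)], [5, -1.72, 1.76, -0.47, np.float64(-22.3)], [5, -2.29, 2.35, -0.62, np.float64(-29.8)], [5, -2.87, 2.93, -0.78, np.float64(-37.2)]]
```

Request:
servo_tool:
  increments:
    - [[6,-0.7,0.7,-0.2,-8],[6,-1.4,1.4,-0.5,-16],[6,-2.1,2.1,-0.9,-24],[6,-2.8,2.8,-0.9,-32],[6,-3.4,3.5,-0.9,-40]]

```text
t: 17.55
tool_pos: [0.5261, 0.0571, 0.218]
tool_rot: [-2.246, -2.195, 0.002]
contact_force: [-0.3, -0.2, -0.4]
opening: 0.0596
grip_force: 0.0
```

Request:
servo_tool:
  increments:
    - [[6,0,0,0,-4.6],[6,0,0,0,-4.6],[6,0,0,0,-4.6],[6,0,0,0,-4.6]]

```text
t: 17.95
tool_pos: [0.5264, 0.0579, 0.2184]
tool_rot: [-2.164, -2.277, 0.001]
contact_force: [0.0, -0.9, 0.1]
opening: 0.0598
grip_force: 0.0
```

```bash
python3 - <<'E'
from h import *
obs();go((.5264,.0571,.11),3,g=5)
im,C=cam('wrist');save(im[150:450,100:540],'w8.png');print(proj(C,(.5262,.0569,.113))-[100,150],proj(C,(.5253,.1075,.156))-[100,150])
E
```

```text
t 17.95 p [0.5264 0.0579 0.2184] R [[-0.051, 0.999, -0.001], [0.999, 0.051, -0.0], [-0.0, -0.001, -1.0]] open 0.0598
at [0.5264 0.0579 0.2184] yaw 2.9 total [-0.08  0.   10.84] -0.1 rows 3
[[5, -0.03, 0.0, 3.61, np.float64(-0.0)], [5, -0.05, 0.0, 7.23, np.float64(-0.0)], [5, -0.08, 0.0, 10.84, np.float64(-0.1)]]
[218.37828461  95.23762714] [221.52849221  26.36343104]
```

View pics/w8.png

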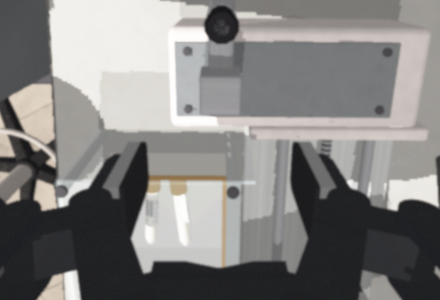

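The hub top is at about crop (220,96) and the handle at (221,24), as predicted. I descend and grip the hub.

Request:
servo_tool:
  increments:
    - [[6,-0.1,0,3,0],[6,-0.1,0,6,0],[6,-0.1,0,8.5,0],[6,-0.1,0,10,0],[6,-0.1,0,10.9,0]]

```text
t: 18.5
tool_pos: [0.5259, 0.0569, 0.1083]
tool_rot: [-2.162, -2.277, 0.002]
contact_force: [0.5, -0.2, 0.1]
opening: 0.0604
grip_force: 0.0
```

Request:
servo_tool:
  increments:
    - [[6,0,0,0,0],[6,0,0,0,0],[2,0,0,0,0],[2,0,0,0,0],[2,0,0,0,0]]
  newtons: 60

```text
t: 19.0
tool_pos: [0.5273, 0.0568, 0.1113]
tool_rot: [2.162, 2.278, 0.001]
contact_force: [-2.0, -0.6, 5.0]
opening: 0.0271
grip_force: 59.4
```

Request:
servo_tool:
  increments:
    - [[2,0,0,0,0],[2,0,0,0,0],[2,0,0,-1,0],[2,0,0,-2,0],[2,0,0,-4,0]]

```text
t: 19.5
tool_pos: [0.5249, 0.0568, 0.1487]
tool_rot: [-2.16, -2.276, 0.005]
contact_force: [0.4, 0.8, -2.7]
opening: 0.0272
grip_force: 60.2
```

Request:
servo_tool:
  increments:
    - [[2,0,0,-3,0],[2,0,0,-6,0],[2,0,0,-7.2,0],[2,-4,-2,-7.2,0],[2,-8,-4,-7.2,0]]

```text
t: 20.0
tool_pos: [0.4903, -0.0253, 0.222]
tool_rot: [2.159, 2.282, -0.001]
contact_force: [0.9, -0.0, -3.1]
opening: 0.0268
grip_force: 60.3
```

```bash
python3 - <<'E'
from h import *
obs();go((.48,-.43,.21),3,g=2)
E
```

```text
t 20.0 p [ 0.4903 -0.0253  0.222 ] R [[-0.055, 0.998, -0.0], [0.998, 0.055, -0.0], [-0.0, -0.0, -1.0]] open 0.0268
at [ 0.4903 -0.0253  0.222 ] yaw 3.2 total [-40.35  -3.26   1.22] 0.2 rows 9
[[2, -4.48, -0.36, 0.14, np.float64(0.0)], [2, -8.97, -0.72, 0.27, np.float64(0.0)], [2, -13.45, -1.09, 0.41, np.float64(0.1)], [2, -17.93, -1.45, 0.54, np.float64(0.1)], [2, -22.42, -1.81, 0.68, np.float64(0.1)]]
```

Request:
servo_tool:
  increments:
    - [[2,-4.5,-0.4,0,0],[2,-9,-0.7,0,0],[2,-13.5,-1.1,0,0],[2,-18,-1.4,0,0],[2,-22.5,-1.8,0,0]]

```text
t: 20.5
tool_pos: [0.4836, -0.2522, 0.221]
tool_rot: [-2.162, -2.277, 0.0]
contact_force: [1.4, 0.4, -2.5]
opening: 0.0266
grip_force: 60.4
```

Request:
servo_tool:
  increments:
    - [[2,-4.5,-0.4,0,0],[2,-9,-0.7,0,0],[2,-13.5,-1.1,2,0],[2,-17.8,-1.4,6,0],[2,-17.8,-1.4,10,0]]

```text
t: 21.0
tool_pos: [0.4801, -0.4345, 0.1231]
tool_rot: [2.163, 2.27, -0.002]
contact_force: [1.0, -0.4, -2.3]
opening: 0.0268
grip_force: 60.5
```

Request:
servo_tool:
  increments:
    - [[2,0,0,3,0],[2,0,0,5,0],[2,0,0,7,0],[2,0,0,7.8,0],[2,0,0,7.8,0]]

```text
t: 21.5
tool_pos: [0.4787, -0.428, 0.0416]
tool_rot: [-2.16, -2.275, -0.001]
contact_force: [-0.7, -0.1, -2.0]
opening: 0.0272
grip_force: 60.3
```

Request:
servo_tool:
  increments:
    - [[2,0,0,0,0],[2,0,0,0,0],[2,0,0,0,0]]

```text
t: 21.8
tool_pos: [0.4806, -0.43, 0.0454]
tool_rot: [2.161, 2.277, -0.0]
contact_force: [0.2, -0.5, -2.1]
opening: 0.0266
grip_force: 60.3
```

Request:
servo_tool:
  increments:
    - [[2,0,0,0.8,0],[2,0,0,1.4,0],[2,0,0,1.7,0],[2,0,0,1.7,0],[2,0,0,1.7,0]]

```text
t: 22.3
tool_pos: [0.4797, -0.4291, 0.0274]
tool_rot: [-2.162, -2.278, -0.0]
contact_force: [-2.3, 2.5, 5.0]
opening: 0.0271
grip_force: 61.2
```

Request:
servo_tool:
  increments:
    - [[2,0,0,0.1,0],[2,0,0,0.2,0],[2,0,0,0.2,0],[2,0,0,0.2,0]]

```text
t: 22.7
tool_pos: [0.4798, -0.4291, 0.0273]
tool_rot: [-2.161, -2.277, -0.0]
contact_force: [-8.3, 5.9, 15.2]
opening: 0.0268
grip_force: 62.7
```

On the desk. I release it and rise straight up, then check.

Request:
servo_tool:
  increments:
    - [[4,0,0,-0.2,0],[6,0,0,-0.2,0],[6,0,0,-0.2,0],[6,0,0,-3,0],[6,0,0,-7,0]]

```text
t: 23.2
tool_pos: [0.4781, -0.4274, 0.0915]
tool_rot: [-2.158, -2.273, -0.001]
contact_force: [0.0, -0.8, 1.1]
opening: 0.06
grip_force: 0.0
```

Request:
servo_tool:
  increments:
    - [[6,0,0,-5,0],[6,0,0,-10,0],[6,0,0,-14,0],[6,4,0,-14,0],[6,8,0,-14,0]]

```text
t: 23.7
tool_pos: [0.4763, -0.35, 0.2371]
tool_rot: [2.162, 2.273, 0.0]
contact_force: [0.1, -0.2, -0.2]
opening: 0.0599
grip_force: 0.0
```

```bash
python3 - <<'E'
from h import *
import pickle
obs();im,C=cam('wrist');i2,C2=cam('top');i3,C3=cam('scene')
print('top px hub/handle',proj(C2,(.4797,-.429,.029)),proj(C2,(.477,-.379,.072)))
a=cv2.resize(i2[170:320,265:465],None,fx=2,fy=2,interpolation=cv2.INTER_CUBIC);b=cv2.resize(i3[170:290,200:400],None,fx=2,fy=2)
save(np.vstack([a,b]),'c9.png')
# tubes: caps (purple) and bodies (white on teal)
for n,I,Cc in(('top',i2,C2),('scene',i3,C3)):
    H=cv2.cvtColor(I,cv2.COLOR_RGB2HSV);mat=cv2.inRange(H,(80,90,40),(98,255,200))
    k,l,st,ce=cv2.connectedComponentsWithStats(mat);j=1+np.argmax(st[1:,4]) if n=='top' else None
    cap=cv2.inRange(H,(125,60,40),(155,255,255))
    k,l,st,ce=cv2.connectedComponentsWithStats(cap)
    for i in range(1,k):
        w=onz(Cc,ce[i],.009)
        if st[i,4]>8 and .13<w[1]<.38 and .35<w[0]<.62:
            x,y=ce[i].astype(int);x0,y0=x-32,y-32
            s=(H[y0:y0+64,x0:x0+64,1]<70)&(H[y0:y0+64,x0:x0+64,2]>130)
            kk,ll,ss,cc=cv2.connectedComponentsWithStats(s.astype(np.uint8))
            print(n,'cap',np.round(ce[i],1),w.round(3),[(q[4],np.round(onz(Cc,c+[x0,y0],.0075),3)[:2],np.round(c+[x0,y0],1)) for q,c in zip(ss[1:],cc[1:]) if 15<q[4]<200])
E
```

```text
t 23.7 p [ 0.4763 -0.35    0.2371] R [[-0.05, 0.999, 0.003], [0.999, 0.05, -0.003], [-0.003, 0.003, -1.0]] open 0.0599
top px hub/handle [436.01303176 277.79939407] [420.65878668 277.26332315]
top cap [167.2 288.1] [0.458 0.278 0.009] [(np.int32(160), array([0.44 , 0.306]), array([156.1, 295.1])), (np.int32(114), array([0.44 , 0.218]), array([189.8, 294.6]))]
top cap [183.5 288.3] [0.457 0.235 0.009] [(np.int32(113), array([0.445, 0.296]), array([160.3, 292.8])), (np.int32(155), array([0.434, 0.209]), array([193. , 297.2]))]
scene cap [425.1 258.9] [0.455 0.229 0.009] [(np.int32(117), array([0.43 , 0.207]), array([419.8, 250.2])), (np.int32(90), array([0.439, 0.293]), array([447. , 261.5]))]
scene cap [439.  264.5] [0.458 0.273 0.009] [(np.int32(117), array([0.43 , 0.207]), array([419.8, 250.2])), (np.int32(122), array([0.434, 0.303]), array([450.3, 261.1])), (np.int32(22), array([0.492, 0.372]), array([469.4, 285. ]))]
```

View pics/c9.png

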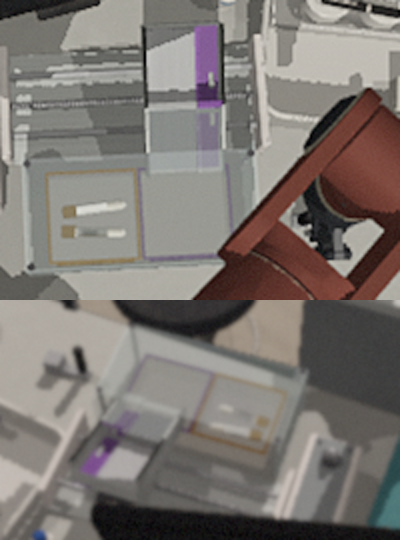

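The bottom half shows the crank standing upright to the right of the feeder at (50–80, 350–370). The chute is over the purple bin. The caps on the mat are at top-view (167,288) and (183.5,288). Next I look at the chute mouth from close by.

```bash
python3 - <<'E'
from h import *
obs();go((.63,-.22,.27),3,g=5)
E
```

```text
t 23.85 p [ 0.4757 -0.3477  0.2344] R [[-0.054, 0.999, -0.0], [0.999, 0.054, 0.0], [0.0, -0.0, -1.0]] open 0.0599
at [ 0.4757 -0.3477  0.2344] yaw 3.1 total [11.92 16.1  -3.57] 0.1 rows 5
[[5, 2.38, 3.22, -0.71, np.float64(0.0)], [5, 4.77, 6.44, -1.43, np.float64(0.0)], [5, 7.15, 9.66, -2.14, np.float64(0.1)], [5, 9.53, 12.88, -2.85, np.float64(0.1)], [5, 11.92, 16.1, -3.57, np.float64(0.1)]]
```

Request:
servo_tool:
  increments:
    - [[5,2.4,3.2,-1,0],[5,4.8,6.4,-2,0],[5,7.2,9.6,-3.6,0],[5,9.5,12.9,-3.6,0],[5,11.9,16.1,-3.6,0]]

```text
t: 24.35
tool_pos: [0.6322, -0.2225, 0.2712]
tool_rot: [2.163, 2.276, 0.0]
contact_force: [0.3, -0.7, 0.3]
opening: 0.0503
grip_force: 0.0
```

Request:
servo_tool:
  increments:
    - [[5,0,0,0,0],[5,0,0,0,0],[5,0,0,0,0],[5,0,0,0,0]]

```text
t: 24.75
tool_pos: [0.6296, -0.2235, 0.2706]
tool_rot: [-2.165, -2.276, 0.001]
contact_force: [-0.4, -0.8, 0.4]
opening: 0.0501
grip_force: 0.0
```

```bash
python3 - <<'E'
from h import *
import pickle
obs();im,C=cam('wrist');i2,C2=cam('top');pickle.dump((im,C,i2,C2),open('s10.pkl','wb'))
save(cv2.resize(im[60:400,100:540],None,fx=1.75,fy=1.75,interpolation=cv2.INTER_CUBIC),'w10.png')
E
```

```text
t 24.75 p [ 0.6296 -0.2235  0.2706] R [[-0.05, 0.999, -0.0], [0.999, 0.05, -0.0], [-0.0, -0.0, -1.0]] open 0.0501
```

View pics/w10.png

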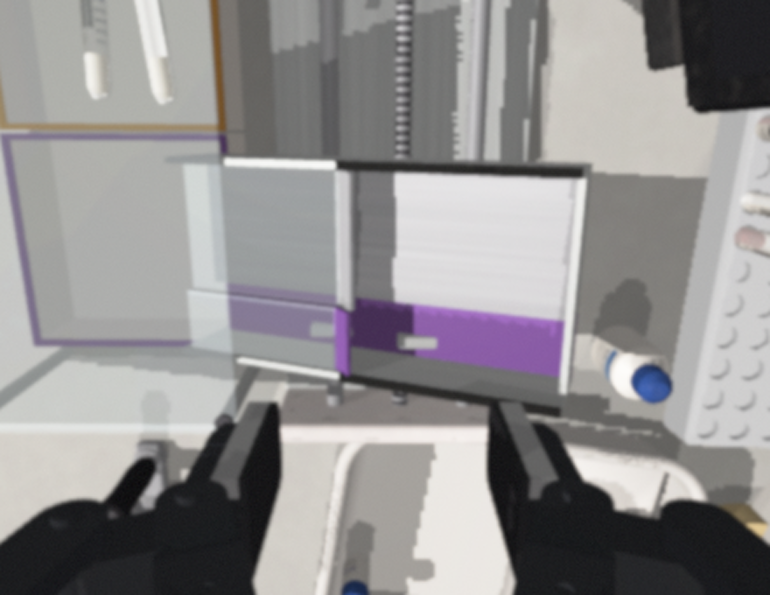

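The wrist view shows the open part of the mouth between the cover bar (x≈345) and the back stop (x≈565). The deck's left edge is at y≈174, the groove's left edge runs through (460,311), and the purple bin rim spans y≈137 to 345.

```bash
python3 - <<'E'
from h import *
import pickle
im,C,i2,C2=pickle.load(open('s10.pkl','rb'))
f=lambda x,y:(100+x/1.75-.2,60+y/1.75-.2)
a=np.radians(2.9);yf=np.array([-np.sin(a),np.cos(a)]);xf=np.array([np.cos(a),np.sin(a)])
F=lambda p:np.array([p[:2]@xf,p[:2]@yf,p[2]])   # feeder-aligned coords
bs=F(onz(C,f(565,250),.133));fr=F(onz(C,f(353,240),.117));print('backstop',bs,'front',fr,'mouth x est',bs[0]-.048,fr[0]+.035)
xm=((bs[0]-.048)+(fr[0]+.035))/2
def deck(uv,off=0):
    z=.114
    for _ in range(20): p=F(onz(C,uv,z));z=.114+.404*(p[0]-xm)+off
    return p
for n,q,off in[('deckL',(460,174),0),('grooveL',(460,311),0),('grooveL2',(540,319),0),('grooveL3',(380,303),0),('grooveR',(520,369),-.009),('plateLtop in',(460,169),.026),('plateRtop in',(460,394),.026)]: print(n,deck(f(*q),off))
print('rim y',F(onz(C,f(120,137),.046)),F(onz(C,f(120,345),.046)))
# top view groove
m=cv2.inRange(cv2.cvtColor(i2,cv2.COLOR_RGB2HSV),(125,60,40),(155,255,255))[170:228,300:400];ys,xs=np.nonzero(m)
print('top groove',F(onz(C2,(xs.mean()+300,ys.mean()+170),.108)),len(xs),F(onz(C2,(368,184),.124))[0],F(onz(C2,(368,224),.091))[0])
print('xm',xm)
E
```

```text
backstop [ 0.69340555 -0.23367418  0.133     ] front [ 0.6041928  -0.23229311  0.117     ] mouth x est 0.6454055535442627 0.6391927964896749
deckL [ 0.65036169 -0.20377457  0.11725726]
grooveL [ 0.65235528 -0.26463232  0.11806267]
grooveL2 [ 0.68548874 -0.26430181  0.13144858]
grooveL3 [ 0.61596912 -0.26499528  0.10336266]
grooveR [ 0.68075345 -0.2918788   0.12053553]
plateLtop in [ 0.64737054 -0.19999802  0.14204883]
plateRtop in [ 0.65046056 -0.2943261   0.1432972 ]
rim y [ 0.47836405 -0.18996791  0.046     ] [ 0.46450202 -0.30648629  0.046     ]
top groove [ 0.64443774 -0.26624962  0.108     ] 13 0.6928143882448276 0.5978238966103168
xm 0.6422991750169688
```

```bash
python3 - <<'E'
from h import *
obs();go((.439,.300,.16),35,g=5)
E
```

```text
t 24.85 p [ 0.6297 -0.2233  0.2709] R [[-0.05, 0.999, 0.0], [0.999, 0.05, -0.0], [-0.0, 0.0, -1.0]] open 0.0496
at [ 0.6297 -0.2233  0.2709] yaw 2.9 total [ 53.22 -16.41  11.08] -32.1 rows 12
[[5, 4.44, -1.37, 0.92, np.float64(-2.7)], [5, 8.87, -2.73, 1.85, np.float64(-5.4)], [5, 13.31, -4.1, 2.77, np.float64(-8.0)], [5, 17.74, -5.47, 3.69, np.float64(-10.7)], [5, 22.18, -6.84, 4.62, np.float64(-13.4)]]
```

Request:
servo_tool:
  increments:
    - [[4,4.4,-1.4,0,0],[4,8.9,-2.7,0,0],[4,13.3,-4.1,0,0],[4,17.8,-5.5,0,0],[4,22.2,-6.8,0,0]]

```text
t: 25.35
tool_pos: [0.5497, -0.0031, 0.2711]
tool_rot: [2.164, 2.277, 0.001]
contact_force: [0.9, 0.5, -0.0]
opening: 0.04
grip_force: 0.0
```

Request:
servo_tool:
  increments:
    - [[4,4.4,-1.4,1,-6.4],[4,8.9,-2.7,2,-12.8],[4,13.3,-4.1,3,-19.2],[4,17.8,-5.5,4,-25.6],[4,22.2,-6.8,5,-32]]

```text
t: 25.85
tool_pos: [0.4705, 0.2152, 0.2209]
tool_rot: [1.446, 2.788, 0.002]
contact_force: [0.7, -0.5, -0.7]
opening: 0.04
grip_force: 0.0
```

```bash
python3 - <<'E'
from h import *
go((.439,.300,.16),35,g=4)
E
```

```text
at [0.4705 0.2152 0.2209] yaw 35.2 total [8.75 2.3  6.09] 0.2 rows 3
[[4, 2.92, 0.77, 2.03, np.float64(0.1)], [4, 5.83, 1.54, 4.06, np.float64(0.1)], [4, 8.75, 2.3, 6.09, np.float64(0.2)]]
```

Request:
servo_tool:
  increments:
    - [[4,4.4,1.2,2,0],[4,8.8,2.3,4,0],[4,8.8,2.3,5,0],[4,8.8,2.3,5,0],[4,8.8,2.3,5,0]]

```text
t: 26.35
tool_pos: [0.4404, 0.2985, 0.1713]
tool_rot: [1.453, 2.785, 0.0]
contact_force: [0.3, -0.5, -0.2]
opening: 0.04
grip_force: 0.0
```

Request:
servo_tool:
  increments:
    - [[4,0,0,0,0],[4,0,0,0,0],[4,0,0,0,0]]

```text
t: 26.65
tool_pos: [0.4406, 0.2988, 0.1717]
tool_rot: [1.453, 2.784, 0.002]
contact_force: [0.2, 0.4, -0.9]
opening: 0.0397
grip_force: 0.0
```

```bash
cat >> h.py <<'E'
def tubes(C,img,zc=.0105):
    """each non-teal blob containing purple: cap + body as one elongated blob -> axis from min-area rect"""
    H=cv2.cvtColor(img,cv2.COLOR_RGB2HSV)
    cap=cv2.inRange(H,(125,50,30),(158,255,255));wh=cv2.inRange(H,(0,0,120),(179,70,255))
    out=[]
    m=cv2.morphologyEx(cap|wh,cv2.MORPH_OPEN,np.ones((3,3),np.uint8))
    k,l,st,ce=cv2.connectedComponentsWithStats(m)
    for i in range(1,k):
        b=(l==i);pc=(cap>0)&b
        if pc.sum()<60 or st[i,4]>12000: continue
        (cx,cy),(w,h),an=cv2.minAreaRect(np.argwhere(b)[:,::-1].astype(np.float32))
        bx=cv2.boxPoints(((cx,cy),(w,h),an))
        e=sorted([(bx[0]+bx[1])/2,(bx[1]+bx[2])/2,(bx[2]+bx[3])/2,(bx[3]+bx[0])/2],key=lambda q:-np.hypot(*(q-[cx,cy])))[:2]
        cc=np.argwhere(pc)[:,::-1].mean(0);e.sort(key=lambda q:np.hypot(*(q-cc)))
        A,B=onz(C,e[0],zc),onz(C,e[1],zc);d=A-B
        bc=np.argwhere(b&(wh>0))[:,::-1].mean(0)
        out.append(((A+B)/2,np.degrees(np.arctan2(d[1],d[0]))))
        print('tube px',np.round((cx,cy),1),round(w),round(h),'cap',cc.round(1),onz(C,cc,zc).round(4)[:2],'body',bc.round(1),onz(C,bc,zc).round(4)[:2],'mid',((A+B)/2).round(4)[:2],'len',round(np.linalg.norm(d)*1e3,1),'yaw',round(out[-1][1],1))
    return out
E
python3 - <<'E'
from h import *
import pickle
obs();im,C=cam('wrist');pickle.dump((im,C),open('s11.pkl','wb'));save(im,'w11.png');tubes(C,im)
E
```

```text
t 26.65 p [0.4406 0.2988 0.1717] R [[-0.572, 0.82, 0.001], [0.82, 0.572, 0.001], [-0.0, 0.001, -1.0]] open 0.0397
tube px [323.8 218. ] 21 109 cap [320.1 259.9] [0.4596 0.2734] body [323.2 215.5] [0.4399 0.3059] mid [0.4425 0.3028] len 90.2 yaw -60.4
tube px [285.7 297.1] 21 30 cap [288.6 296.7] [0.4567 0.2303] body [282.7 297.3] [0.4528 0.2269] mid [0.4548 0.2286] len 26.4 yaw 47.2
```

```bash
python3 - <<'E'
from h import *
import pickle
im,C=pickle.load(open('s11.pkl','rb'));S=pickle.load(open('s0.pkl','rb'))
for w,t,s in[((320.1,259.9),(167.2,288.1),(439,264.5)),((288.6,296.7),(183.5,288.3),(425.1,258.9))]: print('cap',tri((C,w),(S['top'][1],t),(S['scene'][1],s)),'w+scene',tri((C,w),(S['scene'][1],s))[0])
go((.4425,.3025,.0245),30.2,g=4)
E
```

```text
cap (array([0.45883067, 0.27453464, 0.01202223]), [np.float64(0.0007611408958161248), np.float64(0.0025239431248639237), np.float64(0.0019088373634957307)]) w+scene [0.45950987 0.2732842  0.01064527]
cap (array([0.45658868, 0.23138582, 0.0132378 ]), [np.float64(0.0004913012897712956), np.float64(0.002127711128792577), np.float64(0.002230388950246628)]) w+scene [0.45627136 0.22986874 0.01090332]
at [0.4404 0.2989 0.1715] yaw 34.9 total [ 0.18  0.36 14.7 ] 4.7 rows 3
[[4, 0.06, 0.12, 4.9, np.float64(1.6)], [4, 0.12, 0.24, 9.8, np.float64(3.1)], [4, 0.18, 0.36, 14.7, np.float64(4.7)]]
```

The heights check out: the cap axis is at about 11–12 mm. I descend and grasp tube 1.

Request:
servo_tool:
  increments:
    - [[4,0.1,0.2,4,2.5],[4,0.2,0.35,8,4.7],[4,0.2,0.35,11,4.7],[4,0.2,0.35,13,4.7],[4,0.2,0.35,13.5,4.7]]

```text
t: 27.2
tool_pos: [0.4397, 0.3018, 0.0329]
tool_rot: [-1.563, -2.722, 0.007]
contact_force: [-0.1, 0.2, 0.4]
opening: 0.0402
grip_force: 0.0
```

Request:
servo_tool:
  increments:
    - [[4,0,0,0.6,0],[4,0,0,1.2,0],[4,0,0,1.2,0],[4,0,0,1.2,0]]

```text
t: 27.6
tool_pos: [0.4421, 0.3034, 0.0247]
tool_rot: [1.564, 2.724, 0.002]
contact_force: [0.1, -0.2, 0.1]
opening: 0.0401
grip_force: 0.0
```

```bash
python3 - <<'E'
from h import *
obs();go((.4425,.3025,.0245),30.2,g=4);im,C=cam('wrist');tubes(C,im)
E
```

```text
t 27.6 p [0.4421 0.3034 0.0247] R [[-0.504, 0.864, 0.001], [0.864, 0.504, 0.001], [-0.0, 0.002, -1.0]] open 0.0401
at [0.4421 0.3034 0.0247] yaw 30.3 total [-0.09 -0.01  0.02] 0.1 rows 1
[[4, -0.09, -0.01, 0.02, np.float64(0.1)]]
tube px [318.5 305.5] 201 39 cap [319.2 383.1] [0.4609 0.2712] body [319.2 292.2] [0.4383 0.3099] mid [0.4432 0.3009] len 94.2 yaw -59.7
```

Request:
servo_tool:
  increments:
    - [[0.8,0,0,0,0],[0.8,0,0,0,0],[0.8,0,0,0,0],[0.8,0,0,0,0],[0.8,0,0,0,0]]
  newtons: 30

```text
t: 28.15
tool_pos: [0.4419, 0.3033, 0.0243]
tool_rot: [1.564, 2.724, 0.001]
contact_force: [0.6, 0.1, 2.7]
opening: 0.0112
grip_force: 31.2
```

Request:
servo_tool:
  increments:
    - [[0.8,0,0,-3,0],[0.8,0,0,-7,0],[0.8,0,0,-12,0],[0.8,0,0,-17,0],[0.8,0,0,-20,0]]

```text
t: 28.65
tool_pos: [0.4425, 0.3036, 0.2284]
tool_rot: [1.562, 2.722, 0.007]
contact_force: [-0.4, 0.6, 0.6]
opening: 0.0117
grip_force: 31.0
```

```bash
python3 - <<'E'
from h import *
obs();go((.6537,-.2152,.22),2.9,g=.8)
im,C=cam('wrist');H=cv2.cvtColor(im,cv2.COLOR_RGB2HSV);m=cv2.inRange(H,(125,50,30),(158,255,255));n,l,s,c=cv2.connectedComponentsWithStats(m)
print([(q[4],k.round(1),s_[:4]) for q,k,s_ in zip(s[1:],c[1:],s[1:]) if q[4]>60])
E
```

```text
t 28.65 p [0.4425 0.3036 0.2284] R [[-0.504, 0.864, 0.005], [0.864, 0.504, 0.002], [-0.0, 0.006, -1.0]] open 0.0117
at [0.4425 0.3036 0.2284] yaw 30.3 total [-55.45  -7.94   0.82] 27.4 rows 12
[[0.8, -4.62, -0.66, 0.07, np.float64(2.3)], [0.8, -9.24, -1.32, 0.14, np.float64(4.6)], [0.8, -13.86, -1.98, 0.2, np.float64(6.8)], [0.8, -18.48, -2.65, 0.27, np.float64(9.1)], [0.8, -23.1, -3.31, 0.34, np.float64(11.4)]]
[(np.int32(286), array([292.7, 276.4]), array([283, 267,  19,  20], dtype=int32)), (np.int32(1276), array([318.7, 385.4]), array([301, 363,  37,  44], dtype=int32))]
```

Request:
servo_tool:
  increments:
    - [[0.8,-4.6,-0.7,0,0],[0.8,-9.2,-1.3,0,0],[0.8,-13.9,-2,0,0],[0.8,-18.5,-2.6,0,0],[0.8,-23.1,-3.3,0,0]]

```text
t: 29.2
tool_pos: [0.5296, 0.0852, 0.2231]
tool_rot: [-1.564, -2.724, 0.0]
contact_force: [1.3, 0.9, -0.7]
opening: 0.0111
grip_force: 31.0
```

Request:
servo_tool:
  increments:
    - [[0.8,-4.6,-0.7,0,5.5],[0.8,-9.2,-1.3,0,11],[0.8,-13.9,-2,0,16.5],[0.8,-18.5,-2.6,0,22],[0.8,-23.1,-3.3,0,27.4]]

```text
t: 29.7
tool_pos: [0.6176, -0.131, 0.2228]
tool_rot: [-2.169, -2.271, 0.0]
contact_force: [0.7, 0.3, -0.5]
opening: 0.011
grip_force: 31.0
```

```bash
python3 - <<'E'
from h import *
obs();go((.6537,-.2152,.20),2.9,g=.8)
E
```

```text
t 29.7 p [ 0.6176 -0.131   0.2228] R [[-0.046, 0.999, -0.001], [0.999, 0.046, 0.001], [0.001, -0.001, -1.0]] open 0.011
at [ 0.6176 -0.131   0.2228] yaw 2.6 total [-8.58  3.22  2.27] -0.3 rows 2
[[0.8, -4.29, 1.61, 1.13, np.float64(-0.1)], [0.8, -8.58, 3.22, 2.27, np.float64(-0.3)]]
```

Request:
servo_tool:
  increments:
    - [[0.8,-4.3,1.6,0,-0.3],[0.8,-8.6,3.2,0,-0.3],[0.8,-8.6,3.2,1,-0.3],[0.8,-8.6,3.2,2,-0.3],[0.8,-8.6,3.2,2,-0.3]]

```text
t: 30.2
tool_pos: [0.6521, -0.2119, 0.2002]
tool_rot: [-2.154, -2.279, 0.003]
contact_force: [-0.8, 0.7, -0.5]
opening: 0.0113
grip_force: 31.0
```

Request:
servo_tool:
  increments:
    - [[0.8,0,0,0,0],[0.8,0,0,0,0],[0.8,0,0,0,0],[0.8,0,0,0,0]]

```text
t: 30.6
tool_pos: [0.654, -0.213, 0.2046]
tool_rot: [2.157, 2.282, 0.001]
contact_force: [1.4, -0.2, 0.2]
opening: 0.0115
grip_force: 31.0
```

```bash
python3 - <<'E'
from h import *
obs();go((.6537,-.2152,.1485),2.9,g=.8)
im,C=cam('wrist');save(im,'w12.png')
H=cv2.cvtColor(im,cv2.COLOR_RGB2HSV)
p=np.array([.6537,-.2152]);a=np.radians(2.9);yf=np.array([-np.sin(a),np.cos(a)])
for n,y,z in[('grooveL',-.016,.114),('plateR top',-.046,.140),('plateL top',.046,.140),('held bottom',.043,.19)]: print(n,proj(C,(*(p+y*yf),z)).round(1))
for u in(280,300,310,320,330,345,360): 
    print(u,[(v,H[v,u].tolist()) for v in range(190,470,14)] if u in(345,) else '')
E
```

```text
t 30.6 p [ 0.654  -0.213   0.2046] R [[-0.056, 0.998, 0.001], [0.998, 0.056, -0.0], [-0.001, 0.001, -1.0]] open 0.0115
at [ 0.654  -0.213   0.2046] yaw 3.2 total [-0.21 -0.04  5.61] 0.3 rows 2
[[0.8, -0.11, -0.02, 2.81, np.float64(0.2)], [0.8, -0.21, -0.04, 5.61, np.float64(0.3)]]
grooveL [317.7 277.9]
plateR top [317.4 341.9]
plateL top [318.2 187. ]
held bottom [318.2 213.9]
280 
300 
310 
320 
330 
345 [(190, [135, 3, 188]), (204, [0, 1, 220]), (218, [165, 2, 229]), (232, [165, 2, 220]), (246, [150, 1, 229]), (260, [150, 1, 229]), (274, [150, 1, 223]), (288, [135, 5, 108]), (302, [150, 3, 99]), (316, [0, 0, 108]), (330, [165, 4, 132]), (344, [113, 34, 30]), (358, [113, 34, 30]), (372, [110, 25, 31]), (386, [130, 26, 30]), (400, [120, 15, 34]), (414, [120, 15, 34]), (428, [126, 41, 31]), (442, [105, 16, 31]), (456, [120, 35, 29])]
360
```

View pics/w12.png

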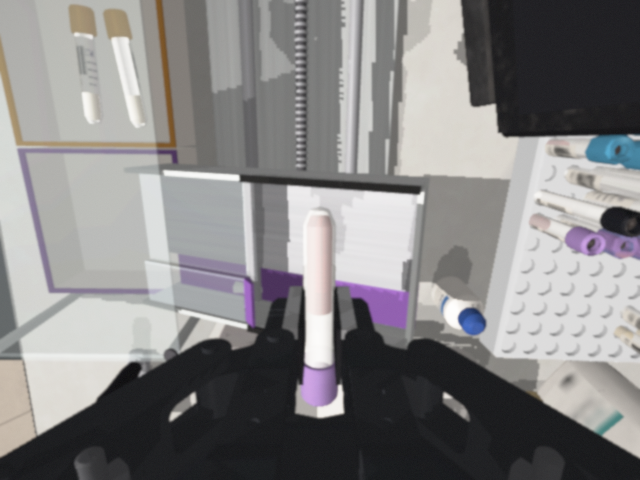

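The wrist view shows the left plate's top edge at row ≈187 and the groove's left edge at ≈277, both as predicted. The tube's bottom end is at row 208, which fits the 2 mm still to be corrected in y. That was my fifteenth picture, one over the limit of 14, so I view no more.

Request:
servo_tool:
  increments:
    - [[0.8,-0.2,0,1.5,0.3],[0.8,-0.2,0,3,0.3],[0.8,-0.2,0,4.5,0.3],[0.8,-0.2,0,5.5,0.3],[0.8,-0.2,0,5.6,0.3]]

```text
t: 31.15
tool_pos: [0.6523, -0.2148, 0.1442]
tool_rot: [-2.162, -2.273, 0.003]
contact_force: [-0.6, 0.2, -0.6]
opening: 0.0116
grip_force: 31.0
```

Request:
servo_tool:
  increments:
    - [[0.8,0,0,0,0],[0.8,0,0,0,0],[0.8,0,0,0,0]]

```text
t: 31.45
tool_pos: [0.6544, -0.2157, 0.149]
tool_rot: [2.164, 2.275, 0.001]
contact_force: [0.4, -0.9, 0.2]
opening: 0.011
grip_force: 31.0
```

Release slowly to 2.5 cm, then lift.

Request:
servo_tool:
  increments:
    - [[2.4,0,0,0,0],[2.4,0,0,0,0],[2.4,0,0,0,0],[2.4,0,0,-3,0],[2.4,0,0,-7,0]]

```text
t: 31.95
tool_pos: [0.6521, -0.2147, 0.2149]
tool_rot: [-2.16, -2.272, 0.004]
contact_force: [0.1, -0.8, 0.5]
opening: 0.024
grip_force: 0.0
```

```bash
python3 - <<'E'
from h import *
obs();im,C=cam('wrist')
H=cv2.cvtColor(im,cv2.COLOR_RGB2HSV)
def comps(H,lo,hi,amin=60):
    m=cv2.inRange(H,lo,hi);n,l,s,c=cv2.connectedComponentsWithStats(m)
    return [(int(q[4]),q[:4].tolist(),k.round(1).tolist()) for q,k in zip(s[1:],c[1:]) if q[4]>amin]
print(comps(H,(125,50,30),(158,255,255)))
i2,C2=cam('scene');import pickle;pickle.dump((i2,C2),open('s13.pkl','wb'))
S=pickle.load(open('s10.pkl','rb'))
# change detection inside purple bin, wrist-independent: scene vs start
S0=pickle.load(open('s0.pkl','rb'));d=cv2.absdiff(i2,S0['scene'][0]).max(2)
b=np.array([proj(C2,p) for p in[(.429,-.169,.03),(.435,-.281,.03),(.545,-.278,.03),(.54,-.165,.03)]]);print(b.round())
msk=np.zeros(d.shape,np.uint8);cv2.fillPoly(msk,[b.astype(np.int32)],1)
ys,xs=np.nonzero((d>25)&(msk>0));print(len(xs),[onz(C2,(x,y),.012).round(3)[:2].tolist() for x,y in list(zip(xs,ys))[::12]])
m=cv2.inRange(cv2.cvtColor(i2,cv2.COLOR_RGB2HSV),(125,40,30),(158,255,255));ys,xs=np.nonzero((m>0)&(msk>0));print('purple in bin',len(xs),xs.mean() if len(xs) else 0,ys.mean() if len(xs) else 0)
E
```

```text
t 31.95 p [ 0.6521 -0.2147  0.2149] R [[-0.05, 0.999, -0.006], [0.999, 0.05, 0.003], [0.003, -0.006, -1.0]] open 0.024
[(101, [168, 149, 18, 13], [179.1, 152.8]), (1551, [562, 221, 78, 32], [601.5, 235.8]), (3790, [267, 262, 143, 57], [340.0, 286.7]), (352, [250, 269, 12, 41], [255.4, 287.8])]
[[307. 210.]
 [274. 201.]
 [261. 228.]
 [294. 238.]]
270 [[0.49, -0.287], [0.493, -0.271], [0.503, -0.277], [0.508, -0.278], [0.494, -0.243], [0.508, -0.268], [0.494, -0.232], [0.512, -0.266], [0.498, -0.23], [0.516, -0.268], [0.502, -0.232], [0.521, -0.269], [0.507, -0.233], [0.521, -0.259], [0.529, -0.269], [0.536, -0.276], [0.522, -0.241], [0.528, -0.245], [0.531, -0.243], [0.521, -0.206], [0.52, -0.193], [0.523, -0.192], [0.522, -0.179]]
purple in bin 6 266.6666666666667 229.0
```

```bash
python3 - <<'E'
from h import *
go((.432,.207,.21),137,g=4)
E
```

```text
at [ 0.6569 -0.2168  0.2259] yaw 2.9 total [ 43.47 -20.35   1.12] -134.1 rows 16
[[4, 2.72, -1.27, 0.07, np.float64(-8.4)], [4, 5.43, -2.54, 0.14, np.float64(-16.8)], [4, 8.15, -3.82, 0.21, np.float64(-25.1)], [4, 10.87, -5.09, 0.28, np.float64(-33.5)], [4, 13.58, -6.36, 0.35, np.float64(-41.9)]]
```

Request:
servo_tool:
  increments:
    - [[2.4,4.3,-2,-0.5,0],[2.4,8.7,-4,-0.5,0],[4,13,-6.1,-0.5,0],[4,17.4,-8.1,0,0],[4,21.7,-10.2,0,0]]

```text
t: 32.55
tool_pos: [0.5397, -0.0023, 0.2172]
tool_rot: [-2.165, -2.276, 0.0]
contact_force: [0.7, 0.6, 0.3]
opening: 0.0399
grip_force: 0.0
```

Request:
servo_tool:
  increments:
    - [[4,4.3,-2,0,-8.4],[4,8.7,-4,0,-16.8],[4,13,-6.1,0.5,-25.2],[4,17.4,-8.1,1,-33.6],[4,21.7,-10.2,1,-42]]

```text
t: 33.05
tool_pos: [0.4268, 0.2091, 0.2072]
tool_rot: [-1.197, -2.904, -0.0]
contact_force: [0.9, 0.6, -0.1]
opening: 0.0399
grip_force: 0.0
```

Request:
servo_tool:
  increments:
    - [[4,0,0,0,-8.5],[4,0,0,0,-17],[4,0,0,0,-25.5],[4,0,0,0,-34],[4,0,0,0,-42.5]]

```text
t: 33.55
tool_pos: [0.4282, 0.2078, 0.2078]
tool_rot: [0.062, 3.141, 0.0]
contact_force: [-0.0, -0.1, 0.4]
opening: 0.04
grip_force: 0.0
```

Request:
servo_tool:
  increments:
    - [[4,0,0,1,-8.5],[4,0,0,2,-17],[4,0,0,3,-25.5],[4,0,0,3.5,-34],[4,0,0,3.5,-42.5]]

```text
t: 34.05
tool_pos: [0.4276, 0.2075, 0.1717]
tool_rot: [1.08, -2.948, -0.0]
contact_force: [1.1, 1.2, 0.6]
opening: 0.04
grip_force: 0.0
```

Request:
servo_tool:
  increments:
    - [[4,0,0,0,-7],[4,0,0,0,-7],[4,0,0,0,-7],[4,0,0,0,-7]]

```text
t: 34.45
tool_pos: [0.4283, 0.2077, 0.1729]
tool_rot: [-1.247, 2.883, -0.0]
contact_force: [-0.1, -0.0, 1.0]
opening: 0.0403
grip_force: 0.0
```

```bash
python3 - <<'E'
from h import *
import pickle
obs();im,C=cam('wrist');tubes(C,im)
i2,C2=cam('top');S8=pickle.load(open('s0.pkl','rb'))['top'][0]
H=cv2.cvtColor(i2,cv2.COLOR_RGB2HSV)
cr=i2[248:302,330:392];cr0=S8[248:302,330:392];d=cv2.absdiff(cr,cr0).max(2)
n,l,s,c=cv2.connectedComponentsWithStats((d>22).astype(np.uint8))
for q,k in zip(s[1:],c[1:]):
    if q[4]>15: print('top change',q.tolist(),(k+[330,248]).round(1),onz(C2,k+[330,248],.012).round(3))
m=cv2.inRange(H,(125,60,40),(155,255,255));n,l,s,c=cv2.connectedComponentsWithStats(m)
print([(q[4],k.round(1),onz(C2,k,.012).round(3)[:2]) for q,k in zip(s[1:],c[1:]) if q[4]>8 and k[1]>170 and 300<k[0]<400])
i3,C3=cam('scene');g=[(c,h) for c,h in []]
gold=lambda I:cv2.inRange(cv2.cvtColor(I,cv2.COLOR_RGB2HSV),(12,70,60),(28,255,255))
E
```

```text
t 34.45 p [0.4283 0.2077 0.1729] R [[-0.685, -0.729, 0.0], [-0.729, 0.685, 0.0], [-0.0, -0.0, -1.0]] open 0.0403
tube px [313.6 227.4] 107 21 cap [315.5 268.7] [0.4577 0.2336] body [312.6 223.6] [0.4324 0.2034] mid [0.4354 0.2078] len 90.7 yaw 49.7
top change [0, 0, 10, 9, 72] [334.1 252.3] [ 0.551 -0.164  0.012]
top change [10, 0, 8, 6, 33] [343.9 250.8] [ 0.555 -0.19   0.012]
top change [20, 0, 27, 10, 215] [362.6 251.5] [ 0.553 -0.24   0.012]
top change [7, 27, 8, 7, 30] [340.1 278.3] [ 0.481 -0.179  0.012]
top change [25, 41, 8, 8, 40] [358.6 292.4] [ 0.444 -0.227  0.012]
[(np.int32(421), array([368. , 203.2]), array([ 0.685, -0.258]))]
```

Tube 1 is in the purple bin: its end and cap show as changes inside the bin at (.481,-.179) and (.444,-.227). Now tube 2.

```bash
python3 - <<'E'
from h import *
go((.4349,.2069,.0245),139.6,g=4)
E
```

```text
at [0.4283 0.2078 0.1729] yaw 136.8 total [-0.38 -0.54 14.84] -2.8 rows 3
[[4, -0.13, -0.18, 4.95, np.float64(-0.9)], [4, -0.26, -0.36, 9.89, np.float64(-1.8)], [4, -0.38, -0.54, 14.84, np.float64(-2.8)]]
```

Request:
servo_tool:
  increments:
    - [[4,-0.2,-0.3,4,-2.8],[4,-0.4,-0.5,8,-2.8],[4,-0.4,-0.5,11,-2.8],[4,-0.4,-0.5,13,-2.8],[4,-0.4,-0.5,13.5,-2.8]]

```text
t: 35.1
tool_pos: [0.4325, 0.2065, 0.0349]
tool_rot: [1.317, -2.846, -0.001]
contact_force: [-0.2, 0.3, -0.0]
opening: 0.0401
grip_force: 0.0
```

Request:
servo_tool:
  increments:
    - [[4,0,0,0.7,0],[4,0,0,1.3,0],[4,0,0,1.3,0],[4,0,0,1.3,0]]

```text
t: 35.5
tool_pos: [0.4353, 0.2074, 0.0257]
tool_rot: [-1.319, 2.85, -0.0]
contact_force: [0.2, -0.2, -1.2]
opening: 0.0396
grip_force: 0.0
```

```bash
python3 - <<'E'
from h import *
obs();go((.4349,.2069,.0245),139.6,g=4);im,C=cam('wrist');tubes(C,im)
E
```

```text
t 35.5 p [0.4353 0.2074 0.0257] R [[-0.647, -0.762, 0.001], [-0.762, 0.647, 0.0], [-0.001, -0.001, -1.0]] open 0.0396
at [0.4353 0.2074 0.0257] yaw 139.7 total [ 0.07 -0.    0.12] 0.1 rows 1
[[4, 0.07, -0.0, 0.12, np.float64(0.1)]]
tube px [319.5 305.5] 199 38 cap [319.6 382.9] [0.4594 0.2354] body [318.3 287.4] [0.4293 0.1989] mid [0.4369 0.2088] len 94.0 yaw 50.1
```

The cap sits at the same pixel as tube 1's did (row 383), so I grip.

Request:
servo_tool:
  increments:
    - [[0.8,0,0,0.1,0],[0.8,0,0,0.1,0],[0.8,0,0,0.1,0],[0.8,0,0,0.1,0],[0.8,0,0,0.1,0]]
  newtons: 30

```text
t: 36.05
tool_pos: [0.4349, 0.2073, 0.0242]
tool_rot: [-1.32, 2.85, -0.0]
contact_force: [-0.9, 0.2, 2.3]
opening: 0.0114
grip_force: 31.3
```

Request:
servo_tool:
  increments:
    - [[0.8,0,0,-3,0],[0.8,0,0,-7,0],[0.8,0,0,-12,0],[0.8,0,0,-17,0],[0.8,0,0,-20,0]]

```text
t: 36.55
tool_pos: [0.4358, 0.2076, 0.2283]
tool_rot: [-1.317, 2.846, -0.001]
contact_force: [1.5, 0.6, 0.9]
opening: 0.0113
grip_force: 31.0
```

Request:
servo_tool:
  increments:
    - [[0.8,0,0,0,8.5],[0.8,0,0,0,17],[0.8,0,0,0,25.5],[0.8,0,0,0,34],[0.8,0,0,0,42.5]]

```text
t: 37.05
tool_pos: [0.4345, 0.2072, 0.2234]
tool_rot: [0.187, -3.135, 0.0]
contact_force: [1.0, -0.5, -0.7]
opening: 0.0116
grip_force: 31.0
```

Request:
servo_tool:
  increments:
    - [[0.8,0,0,0,8.5],[0.8,0,0,0,17],[0.8,0,0,0,25.5],[0.8,0,0,0,34],[0.8,0,0,0,42.5]]

```text
t: 37.55
tool_pos: [0.4344, 0.2072, 0.2233]
tool_rot: [-0.962, -2.99, 0.001]
contact_force: [-0.2, 0.4, -1.0]
opening: 0.0113
grip_force: 31.0
```

```bash
python3 - <<'E'
from h import *
obs();go((.6537,-.2152,.22),2.9,g=.8)
im,C=cam('wrist');H=cv2.cvtColor(im,cv2.COLOR_RGB2HSV);m=cv2.inRange(H,(125,50,30),(158,255,255));n,l,s,c=cv2.connectedComponentsWithStats(m)
print([(q[4],k.round(1)) for q,k in zip(s[1:],c[1:]) if q[4]>60])
E
```

```text
t 37.55 p [0.4344 0.2072 0.2233] R [[-0.812, 0.583, -0.001], [0.583, 0.812, -0.0], [0.0, -0.001, -1.0]] open 0.0113
at [0.4344 0.2072 0.2233] yaw 54.3 total [-42.44 -21.53   0.32] 51.4 rows 10
[[0.8, -4.24, -2.15, 0.03, np.float64(5.1)], [0.8, -8.49, -4.31, 0.06, np.float64(10.3)], [0.8, -12.73, -6.46, 0.1, np.float64(15.4)], [0.8, -16.98, -8.61, 0.13, np.float64(20.6)], [0.8, -21.22, -10.77, 0.16, np.float64(25.7)]]
[(np.int32(1241), array([318.9, 387.5]))]
```

Request:
servo_tool:
  increments:
    - [[0.8,-4.2,-2.1,0,0],[0.8,-8.5,-4.3,0,0],[0.8,-12.7,-6.5,0,0],[0.8,-17,-8.6,0,0],[0.8,-21.2,-10.8,0,0]]

```text
t: 38.1
tool_pos: [0.5458, -0.0052, 0.2236]
tool_rot: [0.949, 2.995, 0.0]
contact_force: [0.6, 1.1, 0.7]
opening: 0.0113
grip_force: 31.0
```

Request:
servo_tool:
  increments:
    - [[0.8,-3.2,-1.7,0,8.5],[0.8,-6.5,-3.3,0,17],[0.8,-9.7,-5,0,25.5],[0.8,-13,-6.6,0,34],[0.8,-16,-8.2,0,42.5]]

```text
t: 38.6
tool_pos: [0.6289, -0.1644, 0.2232]
tool_rot: [-1.977, -2.44, 0.0]
contact_force: [0.8, -0.0, -1.2]
opening: 0.0111
grip_force: 31.0
```

```bash
python3 - <<'E'
from h import *
go((.6537,-.2147,.2),2.9,g=.8)
E
```

```text
at [ 0.6289 -0.1644  0.2232] yaw 12.0 total [-5.44  1.39  2.32] 9.1 rows 2
[[0.8, -2.72, 0.69, 1.16, np.float64(4.5)], [0.8, -5.44, 1.39, 2.32, np.float64(9.1)]]
```

Request:
servo_tool:
  increments:
    - [[0.8,-2.7,0.7,0,4.5],[0.8,-5.4,1.4,0,9],[0.8,-5.4,1.4,1,9],[0.8,-5.4,1.4,2,9],[0.8,-5.4,1.4,2,9]]

```text
t: 39.1
tool_pos: [0.6518, -0.2112, 0.2004]
tool_rot: [-2.153, -2.281, 0.002]
contact_force: [-0.1, 0.0, -0.4]
opening: 0.0113
grip_force: 31.0
```

Request:
servo_tool:
  increments:
    - [[0.8,0,0,0,0],[0.8,0,0,0,0],[0.8,0,0,0,0]]

```text
t: 39.4
tool_pos: [0.6536, -0.2122, 0.2046]
tool_rot: [2.157, 2.283, 0.001]
contact_force: [-0.4, 0.0, -0.1]
opening: 0.0116
grip_force: 31.0
```

```bash
python3 - <<'E'
from h import *
obs();go((.6537,-.2147,.149),2.9,g=.8)
im,C=cam('wrist')
H=cv2.cvtColor(im,cv2.COLOR_RGB2HSV);m=cv2.inRange(H,(125,50,30),(158,255,255));n,l,s,c=cv2.connectedComponentsWithStats(m)
print([(q[4],k.round(1),q[:4]) for q,k in zip(s[1:],c[1:]) if q[4]>60])
E
```

```text
t 39.4 p [ 0.6536 -0.2122  0.2046] R [[-0.057, 0.998, 0.001], [0.998, 0.057, -0.0], [-0.0, 0.001, -1.0]] open 0.0116
at [ 0.6536 -0.2122  0.2046] yaw 3.2 total [-0.25 -0.01  5.56] 0.3 rows 2
[[0.8, -0.13, -0.01, 2.78, np.float64(0.2)], [0.8, -0.25, -0.01, 5.56, np.float64(0.3)]]
[(np.int32(113), array([169.8, 155.2]), array([157, 151,  21,  14], dtype=int32)), (np.int32(1484), array([602.6, 243.6]), array([566, 229,  74,  31], dtype=int32)), (np.int32(935), array([277.6, 284.3]), array([261, 269,  42,  34], dtype=int32)), (np.int32(491), array([249.5, 303. ]), array([243, 278,  13,  52], dtype=int32)), (np.int32(1813), array([381.6, 304.5]), array([335, 282,  75,  48], dtype=int32)), (np.int32(1246), array([318.6, 387.2]), array([301, 366,  36,  42], dtype=int32))]
```

Request:
servo_tool:
  increments:
    - [[0.8,-0.2,0,1.5,0.3],[0.8,-0.25,0,3,0.3],[0.8,-0.25,0,4.5,0.3],[0.8,-0.25,0,5.5,0.3],[0.8,-0.25,0,5.6,0.3]]

```text
t: 39.95
tool_pos: [0.6521, -0.2145, 0.1442]
tool_rot: [-2.161, -2.273, 0.003]
contact_force: [-1.1, -0.2, -0.3]
opening: 0.0118
grip_force: 31.0
```

Request:
servo_tool:
  increments:
    - [[0.8,0,0,0,0],[0.8,0,0,0,0],[0.8,0,0,0,0]]

```text
t: 40.25
tool_pos: [0.6542, -0.2154, 0.149]
tool_rot: [2.164, 2.275, 0.001]
contact_force: [0.5, -0.2, 0.5]
opening: 0.0115
grip_force: 31.0
```

Request:
servo_tool:
  increments:
    - [[2.4,0,0,0,0],[2.4,0,0,0,0],[2.4,0,0,0,0],[2.4,0,0,-3,0],[2.4,0,0,-7,0]]

```text
t: 40.75
tool_pos: [0.6519, -0.2144, 0.2149]
tool_rot: [-2.16, -2.272, 0.004]
contact_force: [1.3, -0.6, -0.1]
opening: 0.0241
grip_force: 0.0
```

Request:
servo_tool:
  increments:
    - [[2.4,4,-2,-3,0],[2.4,8,-4,-3,0],[2.4,13,-6,-3,0],[2.4,17.5,-8,-3,0],[2.4,21.7,-10,-3,0]]

```text
t: 41.25
tool_pos: [0.5418, -0.002, 0.2481]
tool_rot: [2.165, 2.276, 0.001]
contact_force: [1.2, 1.2, 0.1]
opening: 0.0238
grip_force: 0.0
```

Request:
servo_tool:
  increments:
    - [[2.4,4.3,-2,0,0],[2.4,8.7,-4,0,0],[2.4,13,-6,0,0],[2.4,17.4,-8,0,0],[2.4,21.7,-10,0,0]]

```text
t: 41.75
tool_pos: [0.4309, 0.2097, 0.2482]
tool_rot: [2.165, 2.276, 0.002]
contact_force: [0.2, 0.3, -0.2]
opening: 0.0239
grip_force: 0.0
```

```bash
python3 - <<'E'
from h import *
import pickle
obs();i2,C2=cam('top');S=pickle.load(open('s0.pkl','rb'));S8=S['top'][0]
d=cv2.absdiff(i2,S8).max(2)
n,l,s,c=cv2.connectedComponentsWithStats((d>22).astype(np.uint8))
for q,k in zip(s[1:],c[1:]):
    w=onz(C2,k,.012)
    if q[4]>12 and .35<w[0]<.75 and -.6<w[1]<.4: print('top change',q.tolist(),k.round(1),w.round(3)[:2])
i3,C3=cam('scene');H=cv2.cvtColor(i3,cv2.COLOR_RGB2HSV)
for n,I,Cc in(('top',i2,C2),('scene',i3,C3)):
    H=cv2.cvtColor(I,cv2.COLOR_RGB2HSV)
    for nm,lo,hi in(('pur',(125,45,40),(155,255,255)),('gold',(12,70,60),(28,255,255)),('black',(0,0,0),(179,255,40))):
        nn,l,s,c=cv2.connectedComponentsWithStats(cv2.inRange(H,lo,hi))
        for q,k in zip(s[1:],c[1:]):
            w=onz(Cc,k,.02)
            if 5<q[4]<600 and .38<w[0]<.75 and -.52<w[1]<.38 and not(nm=='black' and w[1]>-.35): print(n,nm,q.tolist(),w.round(3)[:2])
print('px handle exp',proj(C2,(.477,-.379,.06)),proj(C3,(.477,-.379,.06)))
E
```

```text
t 41.75 p [0.4309 0.2097 0.2482] R [[-0.05, 0.999, 0.001], [0.999, 0.05, 0.0], [0.0, 0.001, -1.0]] open 0.0239
top change [275, 156, 103, 102, 6255] [331.5 208. ] [ 0.672 -0.158]
top change [223, 189, 19, 58, 364] [231.3 215.1] [0.654 0.112]
top change [203, 197, 22, 26, 364] [214.8 210.2] [0.667 0.157]
top change [181, 198, 21, 10, 116] [192.5 202.3] [0.689 0.217]
top change [219, 227, 6, 7, 22] [221.5 230. ] [0.613 0.137]
top change [207, 235, 25, 89, 1133] [221.6 288.5] [0.456 0.134]
top change [240, 239, 39, 86, 1021] [258.1 290.8] [0.449 0.038]
top change [405, 244, 35, 36, 458] [418.3 263.6] [ 0.52  -0.388]
top change [425, 247, 34, 38, 431] [444.9 271. ] [ 0.499 -0.458]
top change [342, 248, 6, 6, 16] [345.  251.2] [ 0.554 -0.193]
top change [278, 259, 1, 13, 13] [278. 265.] [ 0.517 -0.015]
top change [340, 267, 29, 17, 124] [354.8 275.2] [ 0.489 -0.218]
top change [337, 275, 7, 8, 30] [340.  278.4] [ 0.481 -0.179]
top change [179, 279, 29, 30, 337] [192.9 294. ] [0.442 0.209]
top change [355, 289, 8, 8, 43] [358.5 292.5] [ 0.443 -0.227]
top change [292, 306, 17, 13, 77] [301.
[... 288 characters left out ...]
0.508 -0.041]
top gold [333, 269, 1, 8, 8] [ 0.496 -0.16 ]
top gold [297, 273, 6, 6, 28] [ 0.488 -0.071]
top gold [289, 281, 1, 15, 15] [ 0.456 -0.044]
top gold [334, 281, 1, 14, 14] [ 0.456 -0.162]
top gold [296, 283, 6, 6, 32] [ 0.462 -0.069]
top gold [290, 299, 43, 4, 69] [ 0.423 -0.101]
top black [410, 271, 9, 7, 36] [ 0.49  -0.371]
scene pur [256, 231, 6, 7, 22] [ 0.562 -0.276]
scene pur [240, 239, 20, 19, 149] [ 0.619 -0.282]
scene gold [329, 229, 5, 4, 14] [ 0.468 -0.071]
scene gold [295, 232, 39, 15, 84] [ 0.523 -0.108]
scene gold [325, 236, 5, 4, 18] [ 0.497 -0.073]
scene black [240, 200, 4, 9, 19] [ 0.477 -0.381]
px handle exp [419.60743306 277.73599276] [239.8294719  196.62065092]
```

```bash
python3 - <<'E'
from h import *
i2,C2=cam('top');i3,C3=cam('scene')
def blob(I,x0,y0,x1,y1):
    m=(I[y0:y1,x0:x1].max(2)<48).astype(np.uint8);n,l,s,c=cv2.connectedComponentsWithStats(m);i=1+np.argmax(s[1:,4])
    p=np.argwhere(l==i)[:,::-1]+[x0,y0];return p
a=blob(i2,400,255,450,295);b=blob(i3,225,180,260,225)
for p in(a,b): print(p.min(0),p.max(0),p.mean(0).round(1),len(p))
print('mid',tri((C2,a.mean(0)),(C3,b.mean(0))))
v=lambda p,s:p[np.argsort((p@s))][:4].mean(0)
# handle ends: in top, tip is the end farther from camera nadir (right); in scene tip is up
dt=np.array([-1.,-.3]);tip2=v(a,dt);bot2=v(a,-dt);tip3=v(b,np.array([0,1.]));bot3=v(b,np.array([0,-1.]))
print('tip',tri((C2,tip2),(C3,tip3)),'bot',tri((C2,bot2),(C3,bot3)))
E
```

```text
[410 270] [418 277] [413.4 274.1] 40
[239 199] [243 209] [241.1 203.6] 28
mid (array([ 0.48903673, -0.36940076,  0.04172154]), [np.float64(0.0021027936436349304), np.float64(0.0021027936436351096)])
tip (array([ 0.48758955, -0.3739822 ,  0.06181196]), [np.float64(0.0002955397517828289), np.float64(0.00029553975178277345)]) bot (array([ 0.49107135, -0.36679144,  0.01988195]), [np.float64(0.003919435313813531), np.float64(0.003919435313813529)])
```

```bash
python3 - <<'E'
from h import *
o=ctrl.get_obs();print(o['t'],o['contact_force']);print(ctrl.finish_job())
E
```

```text
41.95 [ 0.59676206 -0.59264011 -0.62550764]
the job is handed in; nothing more can be done
None
```

The job is handed in, with no result returned: by camera checks both purple tubes are in the purple bin, the chute is over it, the gold tubes have not moved and the crank stands upright right of the feeder, but I viewed 15 pictures against the limit of 14.

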